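# Charge the burnisher hopper with steel balls by scoop

### The job

Charge the burnisher on the bench: turn its isolator knob anticlockwise to its stop, which frees the hopper cover, and swing the cover fully open. Take the scoop from its mat, scoop all the steel balls out of the sloping tote (push the scoop along a side wall into a low corner so that the corner holds the balls while they roll in) and tip them into the hopper, leaving none behind; never touch the balls with the gripper or arm itself. Then swing the cover fully shut, turn the isolator fully back, leave the scoop standing upright on its mat, and leave the other things on the bench where they are.

Things in the scene. Friction and masses are not known exactly. Their poses are not given: they have to be found in the camera images.
- machine: Burnisher loading unit, fixed. Origin at bench level under the centre of its hopper; +x points away from the robot at zero yaw. Hopper: open-topped square steel box, 120 x 120 mm inside, walls 5 mm, floor 5 mm above the bench, rim at z 98 mm. On its -x side a grey control deck, x -180 to -65 mm, y -75 to +75 mm, top at z 98 mm, carries the isolator knob and the pivot of the cover. Balls must end inside the hopper.
- isolator (a joint): Rotary isolator on the deck, turning about the vertical, rad: 0 = home (cover locked), grows anticlockwise seen from above to its stop at 1.45 (cover free). Turns stiffly, about 0.05 N m, and stays where left. Its foot carries a steel arm that blocks the tail of the cover while the isolator is home; with the cover open the isolator cannot be turned back home.
- isolator_grip (a point): Centre of the isolator's black bar grip, on its axis. The bar is 46 mm long (along this point's y), 14 mm thick (x), 26 mm high, its top 12 mm above this point, the wider round foot begins 13 mm below it. Turns with the knob.
- cover (a joint): Flat steel hopper cover (134 x 134 x 3 mm, top 105 mm above the bench) that swings level about a vertical pivot, rad: 0 = hopper covered, grows anticlockwise seen from above to its stop at 1.5 (hopper fully open, the cover then overhangs the machine's +y side). Friction about 0.06 N m, stays where left. Blocked at about 0.1 while the isolator is home.
- cover_peg (a point): Centre of the cover's upright round handle peg, 18 mm in diameter and 38 mm tall (top 19 mm above this point, the cover's plate 19 mm below). Moves with the cover.
- cover_hinge (a point): Point on the cover's pivot axis, level with cover_peg (85 mm from it).
- tote: Grey plastic parts tote, fixed. Origin at bench level under its centre. Inside 190 mm long (its x) by 150 mm wide (its y), walls 4 mm thick. Its -x end is propped so that floor and rim fall 4 degrees towards its +x end (away from the robot); the body's axes stay level. Inner floor 11.5 mm above the bench at the centre, 5 mm at the low end wall, 18 mm at the high end; rim 54 mm above the floor (about 72 mm above the bench at the high end). Balls roll down to the low end wall.
- tote_low_end (a point): Foot of the low (+x) end wall of the tote, inside, at mid width, on the inner floor; the two low corners lie 75 mm either side of it along the tote's y.
- scoop_mat: Black rubber mat, 150 x 140 x 3 mm, fixed, where the scoop belongs; origin at the centre of its underside.
- scoop_grip (a point): Grip point of the sheet-metal scoop's upright rubber-clad handle: bar 24 mm (x) by 16 mm (y), from 38 mm below to 38 mm above this point, which is 78 mm above the scoop's underside. The lip lies 75 mm ahead (+x) of it, the back wall 25 mm behind. z is upright when the scoop stands.
- scoop_pan (a point): Centre of the scoop's flat pan, on its floor, 25 mm ahead of the handle. Pan 100 mm long (x), 86 mm wide outside (82 inside), sheet 2 mm thick, back and side walls 34 mm high; the side walls end 33 mm short of the lip, so the front is a bare flat blade. The scoop weighs about 0.22 kg.
- ball1: Polished steel ball, 22 mm in diameter, 40 g; origin at its centre. Slippery and rolls easily. Starts in the tote, at the foot of its low end wall; from 3 to 6 of the six are present, the others absent.
- ball2: Polished steel ball, 22 mm in diameter, 40 g; origin at its centre. Slippery and rolls easily. Starts in the tote, at the foot of its low end wall; from 3 to 6 of the six are present, the others absent.
- ball3: Polished steel ball, 22 mm in diameter, 40 g; origin at its centre. Slippery and rolls easily. Starts in the tote, at the foot of its low end wall; from 3 to 6 of the six are present, the others absent.
- ball4: Polished steel ball, 22 mm in diameter, 40 g; origin at its centre. Slippery and rolls easily. Starts in the tote, at the foot of its low end wall; from 3 to 6 of the six are present, the others absent.
- ball5: Polished steel ball, 22 mm in diameter, 40 g; origin at its centre. Slippery and rolls easily. Starts in the tote, at the foot of its low end wall; from 3 to 6 of the six are present, the others absent.
- ball6: Polished steel ball, 22 mm in diameter, 40 g; origin at its centre. Slippery and rolls easily. Starts in the tote, at the foot of its low end wall; from 3 to 6 of the six are present, the others absent.
- padlock: Bystander: brass padlock, 61 x 40 x 17 mm, lying loose near the work; to be left alone. Origin at its underside.
- spanner: Bystander: steel spanner, 36 x 191 x 6 mm, lying loose near the work; to be left alone. Origin at its underside.
- sander: Bystander: brown sanding block, 60 x 100 x 31 mm, lying loose near the work; to be left alone. Origin at its underside.

How it is judged (in metres and radians):
On the way, in this order (a step that is already met when the one before it is completed fails the run):
1. the isolator is turned to its stop (value of joint isolator above 1.25 rad), for 0.2 s.
2. the cover is swung fully open (value of joint cover above 1.3 rad), for 0.2 s.
3. every ball is in the hopper (x of ball1 in the frame of machine between -0.062 and 0.062 m and y of ball1 in the frame of machine between -0.062 and 0.062 m and z of ball1 in the frame of machine between 0 and 0.088 m and x of ball2 in the frame of machine between -0.062 and 0.062 m and y of ball2 in the frame of machine between -0.062 and 0.062 m and z of ball2 in the frame of machine between 0 and 0.088 m and x of ball3 in the frame of machine between -0.062 and 0.062 m and y of ball3 in the frame of machine between -0.062 and 0.062 m and z of ball3 in the frame of machine between 0 and 0.088 m and x of ball4 in the frame of machine between -0.062 and 0.062 m and y of ball4 in the frame of machine between -0.062 and 0.062 m and z of ball4 in the frame of machine between 0 and 0.088 m and x of ball5 in the frame of machine between -0.062 and 0.062 m and y of ball5 in the frame of machine between -0.062 and 0.062 m and z of ball5 in the frame of machine between 0 and 0.088 m and x of ball6 in the frame of machine between -0.062 and 0.062 m and y of ball6 in the frame of machine between -0.062 and 0.062 m and z of ball6 in the frame of machine between 0 and 0.088 m), for 0.3 s.
4. the cover is shut again (value of joint cover below 0.1 rad), for 0.2 s.
At the end, for the whole second after the job is handed in: every ball is inside the hopper (below its rim), the cover is shut (joint under 0.1 rad) and the isolator home (under 0.12 rad), and the scoop stands upright and released on its mat with the middle of its pan within 50 mm of the mat's centre (all of step 3 and value of joint cover below 0.1 rad and value of joint isolator below 0.12 rad and horizontal distance between scoop_pan and scoop_mat below 0.05 m and height (world z) of scoop_pan below 0.012 m and angle between scoop_grip's own z axis and vertical below 0.1 rad); the robot touches nothing.
It fails at once if a ball is touched by the gripper or arm (contact force between any of the fingers, the arm and ball1 above 0.5 N or contact force between any of the fingers, the arm and ball2 above 0.5 N or contact force between any of the fingers, the arm and ball3 above 0.5 N or contact force between any of the fingers, the arm and ball4 above 0.5 N or contact force between any of the fingers, the arm and ball5 above 0.5 N or contact force between any of the fingers, the arm and ball6 above 0.5 N).
It fails at once if a bystander (padlock, spanner, sanding block) is shifted more than 30 mm (distance of any of padlock, spanner, sander from where it was at the start of the episode above 0.03 m).
Of ball1, ball2, ball3, ball4, ball5, ball6 only 3 to 6 are there at a start; the rules pass over those that are not, and their reading is None.
At some moment in a run one of scoop may be knocked a few centimetres aside while the robot is not near it.
It also fails if it takes over 210 s, if anything falls off the work surface, if the arm or the gripper's body presses on something with over 40 N, if the wrist force passes 120 N, or if a joint passes its speed limit or range.

### The arm

A 6-joint arm with a two-finger parallel gripper is mounted at the origin on the work surface; the furniture and walls round the work are solid. World frame = base frame: x ahead of the robot, y to its left, z up, the work surface at z = 0. Lengths are in mm, angles in degrees, forces in N, time in s.
With the tool pointing down it reaches from about 350 to 850 mm from the base axis. Payload 8.1 kg.
Tool frame: the origin (TCP) lies midway between the tips of the shut fingers; the grasp point (between the pads) lies 19 mm behind it; z points along the fingers, x is the direction in which the jaws open and shut, and the axes are right-handed (so a half turn about z gives the same grasp; the last joint's range is limited). The gripper opens to 85 mm and grips with 20 to 120 N. Pads are 22 mm wide; open, the fingers measure 114 mm over their backs; the gripper's body (76 mm by 85 mm) begins 54 mm behind the grasp point. The pads swing forward as they close: fully open they stand 13 mm farther back than shut.
Start: joints at [-70.726, 7.471, 85.268, -0, 87.261, -4.893], TCP at [245.662, -547.408, 231.292] pointing down, gripper open.
Joint ranges: [-169.43, 169.43], [-51.17, 129.36], [1.28, 143.12], [-76.62, 256.62], [0, 156.53], [-152.29, 152.29]. Speed limits (degrees/s): [136.94, 136.94, 159.86, 180, 180, 180].

### API

Orientations are given as [roll, pitch, yaw] about the fixed x, y, z axes, in that order (R = Rz(yaw) Ry(pitch) Rx(roll)).
In Python, from bench import monitor, cams, r gives the robot as it stands.
- The arm moves only by the tool jog_arm, never from a script. Its arguments are lists of equal length, an entry for each row: "offset": the shift along the tool's x, y, z in mm, a list of three; "delta_rot": the turn, a rotation vector about the tool's x, y, z in degrees, a list of three; "jaw": the opening in per cent of the stroke, from 0 (shut) to 100 (fully open). In form: {"offset": [[x, y, z], ...], "delta_rot": [[rx, ry, rz], ...], "jaw": [jaw, ...]}. A call has 1 to 20 rows; each row shifts and turns the pose as measured when the row begins, along the tool's axes as they then stand; what a row does not reach is not made up. A row lasts 1/10 s, in which the tool goes at most 50 mm and 8.59 degrees, less where a joint would pass 70% of its speed; a pose out of reach is approached as far as the arm can. A call is refused whole if a number of a shift passes 50 or a number of a turn 8.59, either way. A call with a gripper value outside its range is refused whole. The fingers move at their own pace and stop on an object; "newtons" is the grip in N (left out, the last holds). Time passes only in rows, so rows that do not move let the fingers close. It gives the time, the measured TCP pose, the force and the opening at its end, in the units of the state.
- monitor.sense(): the state, without advancing time (a new reading comes with each control period).
- cams.snapshot(name): name is "scene" or "top" or "wrist"; returns (picture, depth): 384x512x3 uint8, red, green, blue; 384x512 float32, mm along the optical axis (not along the pixel's ray), 0 where there is no reading.
- cams.camera_model(name): a dict with "K" (3x3 intrinsics, pixels), "camera_from_world" (4x4, takes a point from world to camera coordinates). Camera axes: x right, y down, z forward; pixel columns grow to the right and rows downward; lengths in mm; the calibration is good to about 2 mm. A picture is of the moment at which its call begins: read the wrist's pose just before it. camera_model takes no time and is no camera call; for the wrist camera it gives the pose at the moment of the call.
- r.hand_in(): hands the job in, once; it reports no verdict.
The state is a dict: "time": time; "joint_pos": joint angles; "qd": joint speeds; "joint_efforts": joint torques, N m; "tool_pos": TCP position; "tcp_rot": TCP orientation; "ft_force": force on the tool from outside, world axes, zero at the start; "wrist_torque": the same for the moment, N m; "finger_gap": finger opening in mm.
Only numpy, scipy, OpenCV 4.12 (cv2) and the standard library are available. Lean on these libraries where they do the work, as an engineer would, in place of code of your own. Each camera call takes 0.05 s, during which the arm holds its last target.

## Working session

There is one attempt and no reset: what is moved stays moved. The work goes in short steps, Python scripts to look and compute and a tool call to move; the robot and the scene stay as the last step left them, time stands still between calls to the robot, and variables do not carry over. Pictures are saved under pics/ and viewed, and the job is handed in when it is done.

Besides the shell and the picture viewer there is one more tool, called after "Request:" in YAML: its name, and indented under it one key for each argument. jog_arm: Moves the arm, as the interface text tells. Its arguments: {"type":"object","properties":{"offset":{"type":"array","items":{"type":"array","items":{"type":"number"}}},"delta_rot":{"type":"array","items":{"type":"array","items":{"type":"number"}}},"jaw":{"type":"array","items":{"type":"number"}},"newtons":{"type":"number"}},"required":["offset","delta_rot","jaw"]}

```bash
ls; mkdir -p pics; cat > h.py <<'E'
import sys; sys.path.insert(0,'.')
import numpy as np, cv2
from bench import monitor, cams, r
def snap(n,f,depth=True):
    m=cams.camera_model(n); p,d=cams.snapshot(n)
    cv2.imwrite('pics/'+f+'.png',p[:,:,::-1]); np.savez('pics/'+f+'.npz',d=d,K=m['K'],T=m['camera_from_world'],p=p)
    return p,d,m
def load(f):
    z=np.load('pics/'+f+'.npz'); return z['p'],z['d'],{'K':z['K'],'camera_from_world':z['T']}
def ray(m,u,v):
    K=np.array(m['K']);T=np.array(m['camera_from_world']);R=T[:3,:3];t=T[:3,3]
    c=-R.T@t; return c,R.T@np.linalg.inv(K)@np.array([u,v,1.])
def atz(m,u,v,z):
    c,w=ray(m,u,v); return c+w*(z-c[2])/w[2]
def atd(m,d,u,v):
    c,w=ray(m,u,v); return c+w*d[int(round(v)),int(round(u))]
def proj(m,P):
    K=np.array(m['K']);T=np.array(m['camera_from_world']); q=K@(T[:3,:3]@np.array(P)+T[:3,3]); return q[:2]/q[2]
def crop(f,x0,y0,x1,y1,s,o):
    p=cv2.imread('pics/'+f+'.png')[y0:y1,x0:x1]; cv2.imwrite('pics/'+o+'.png',cv2.resize(p,None,fx=s,fy=s,interpolation=cv2.INTER_CUBIC))
E
python3 - <<'E'
from h import *
print(monitor.sense())
for n in ['top','scene']:
    snap(n,n+'0'); print(cams.camera_model(n))
E
```

```text
pics
{'time': 0.0, 'joint_pos': array([-7.07280121e+01,  7.51540964e+00,  8.53297133e+01,  9.71789797e-04,
        8.72604914e+01, -4.89362870e+00]), 'qd': array([ 0.00975768, -0.01355773,  0.00089426,  0.0394865 , -0.00882451,
        0.00904341]), 'joint_efforts': array([ 1.91993502e-05, -5.69393992e+01, -5.00558925e+01, -6.19837442e-05,
        1.49103825e-02,  3.26368513e-05]), 'tool_pos': array([ 245.46525862, -546.89350588,  230.23711755]), 'tcp_rot': array([-1.79990023e+02,  1.05146582e-01, -6.58344216e+01]), 'ft_force': array([ 0.68127161, -0.59365696, -0.65249602]), 'wrist_torque': array([ 0.00354897, -0.02697821, -0.01808007]), 'finger_gap': 85.18905244033834}
{'K': array([[397.14828096,   0.        , 259.98025646],
       [  0.        , 397.14828096, 194.35839106],
       [  0.        ,   0.        ,   1.        ]]), 'camera_from_world': array([[ 9.99995312e-03, -9.99927308e-01,  6.73647673e-03,
        -8.74719799e+01],
       [-9.90939068e-01, -1.08119848e-02, -1.33876300e-01,
         5.44168203e+02],
       [ 1.33939403e-01, -5.33668124e-03, -9.90975154e-01,
         1.32522321e+03],
       [ 0.00000000e+00,  0.00000000e+00,  0.00000000e+00,
         1.00000000e+00]])}
{'K': array([[347.38358408,   0.        , 262.0810219 ],
       [  0.        , 347.38358408, 192.2689773 ],
       [  0.        ,   0.        ,   1.        ]]), 'camera_from_world': array([[-8.08327059e-01, -5.88608472e-01, -1.21421451e-02,
         3.57292442e+02],
       [-3.13824469e-01,  4.48236829e-01, -8.37017292e-01,
         2.97393747e+02],
       [ 4.98118026e-01, -6.72773224e-01, -5.47041699e-01,
         8.30718319e+02],
       [ 0.00000000e+00,  0.00000000e+00,  0.00000000e+00,
         1.00000000e+00]])}
```

```bash
python3 - <<'E'
from h import *
crop('top0',0,0,512,384,1.56,'top0x');crop('scene0',0,0,512,384,1.56,'scene0x')
E
```

```text
(no output)
```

View pics/top0x.png

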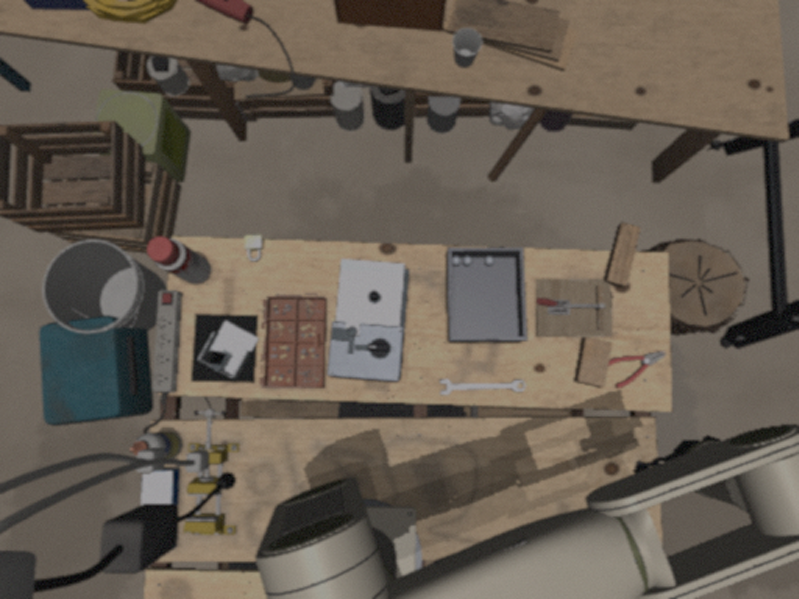

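View pics/scene0x.png

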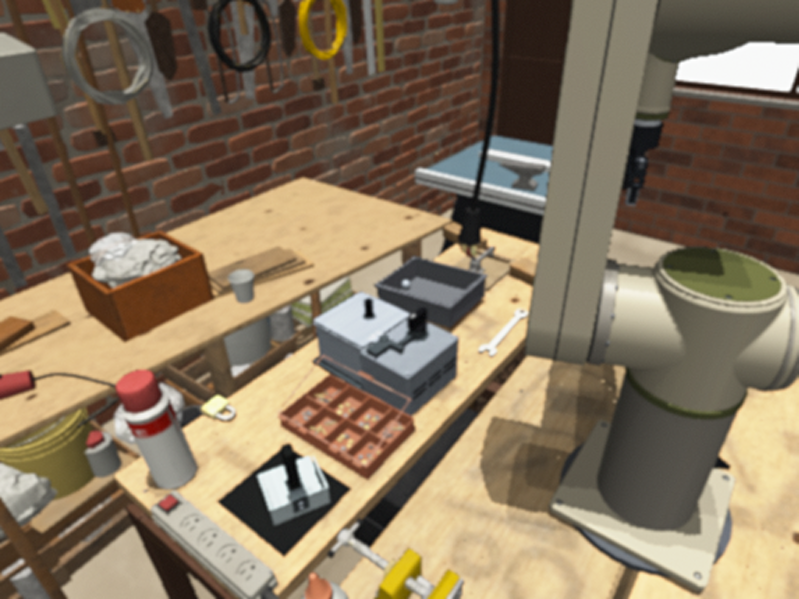

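The top view shows the mat and scoop at left (~225,348), the machine at centre (~370,320) with its cover at the far end, the tote at right (~487,295) with balls at its far end (~455–490,260), and the spanner below it. I'll enlarge each of these.

```bash
python3 - <<'E'
from h import *
crop('top0',200,150,350,260,5.3,'c1');crop('top0',110,180,250,270,5.5,'c2')
p,d,m=load('top0')
for n,(u,v) in dict(knob=(380/1.56,348/1.56),peg=(375/1.56,296/1.56),cover=(355/1.56,275/1.56),deck=(390/1.56,370/1.56),bench=(340/1.56,395/1.56)).items(): print(n,atd(m,d,u,v).round(1))
E
```

```text
knob [439.  -31.1 151.1]
peg [544.8 -19.  142.6]
cover [594.5  25.4 104.4]
deck [397.  -50.7  99.5]
bench [343.5  61.2  -1.7]
```

View pics/c1.png

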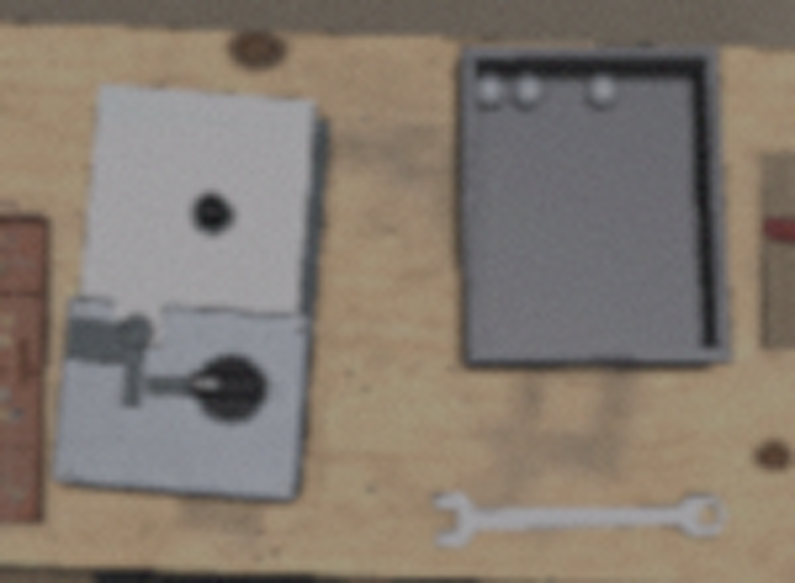

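View pics/c2.png

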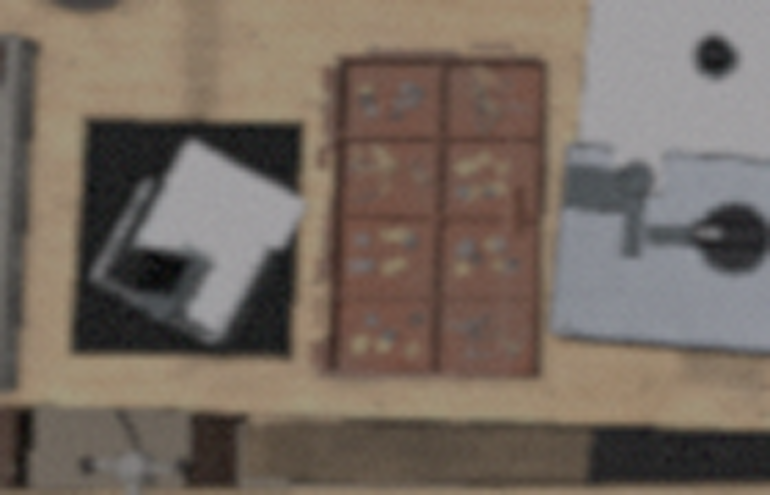

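```bash
python3 - <<'E'
from h import *
p,d,m=load('top0')
f=lambda u,v,z:atz(m,200+u/5.3,150+v/5.3,z).round(1)
g=lambda u,v,z:atz(m,110+u/5.5,180+v/5.5,z).round(1)
c,_=ray(m,0,0);print('cam',c)
for n,a in dict(coverFL=(98,88,105),coverFR=(318,100,105),coverNR=(303,315,105),coverNL=(82,298,105),deckNL=(55,484,98),deckNR=(298,498,98),peg=(213,212,143),knob=(232,386,145)).items():print(n,f(*a))
print('tote')
for n,a in dict(FLout=(463,48,59),FRout=(717,48,59),NRout=(728,362,72),NLout=(465,364,72),b1=(490,90,18),b2=(528,90,18),b3=(602,90,18),FRin=(700,62,58),spL=(440,520,6),spR=(722,516,6)).items():print(n,f(*a))
print('mat')
for n,a in dict(FL=(88,121,3),FR=(303,125,3),NR=(290,356,3),NL=(72,353,3)).items():print(n,g(*a))
print('scoop')
for n,a in dict(lipL=(190,138,5),lipR=(303,210,5),backL=(95,278,37),backR=(213,343,37),handletop=(150,268,119),tray=(545,375,10)).items():print(n,g(*a))
for u,v in [(150,268),(140,262),(165,275),(180,280)]: print(atd(m,d,110+u/5.5,180+v/5.5).round(1))
for u,v in [(490,90),(528,90),(602,90),(560,250)]: print(atd(m,d,200+u/5.3,150+v/5.3).round(1))
E
```

```text
cam [ 362.61264156  -74.50978915 1386.70375796]
coverFL [626.4  55.8 105. ]
coverFR [620.3 -80.6 105. ]
coverNR [486.5 -72.8 105. ]
coverNL [495.5  62.5 105. ]
deckNL [382.5  76.8  98. ]
deckNR [375.5 -71.   98. ]
peg [543.9 -18.5 143. ]
knob [440.1 -31.5 145. ]
tote
FLout [ 664.8 -174.    59. ]
FRout [ 666.7 -337.9   59. ]
NRout [ 462.9 -339.1   72. ]
NLout [ 460.  -174.4   72. ]
b1 [ 645.9 -195.    18. ]
b2 [ 646.2 -220.2   18. ]
b3 [ 646.7 -269.3   18. ]
FRin [ 657.5 -327.    58. ]
spL [ 363.2 -163.2    6. ]
spR [ 367.6 -346.9    6. ]
mat
FL [517.5 386.5   3. ]
FR [516.5 249.9   3. ]
NR [370.6 251.9   3. ]
NL [371.1 388.5   3. ]
scoop
lipL [507.2 320.7   5. ]
lipR [462.2 247.1   5. ]
backL [416.7 365.5  37. ]
backR [377.8 291.3  37. ]
handletop [419.5 307.4 119. ]
tray [360.4  90.9  10. ]
[420.1 311.7 104.9]
[423.1 314.6 115. ]
[417.6 312.8  70.6]
[415.7 310.7  46.4]
[ 644.8 -194.5   23.1]
[ 644.7 -219.4   25.1]
[ 644.3 -267.6   29.6]
[ 539.7 -241.    16.2]
```

```bash
cat >> h.py <<'E'
from scipy.spatial.transform import Rotation as Ro
def pose():
    s=monitor.sense(); return np.array(s['tool_pos']),Ro.from_euler('xyz',s['tcp_rot'],degrees=True)
def plan(p1,rpy1,n=None,p0=None,R0=None,vmax=45,wmax=8.3,dec=1,yield_pose=False):
    a,b=pose(); p0=a if p0 is None else np.array(p0,float); R0=b if R0 is None else R0
    p1=np.array(p1,float); R1=Ro.from_euler('xyz',rpy1,degrees=True) if not isinstance(rpy1,Ro) else rpy1
    rv=(R0.inv()*R1).as_rotvec(degrees=True)
    if n is None: n=int(max(np.ceil(np.linalg.norm(p1-p0)/vmax),np.ceil(np.linalg.norm(rv)/wmax),1))
    off=[];P=p0;R=R0
    for i in range(n):
        t=(i+1)/n; Pn=p0+(p1-p0)*t
        off.append([round(float(x),dec) for x in R.inv().apply(Pn-P)]); P=Pn; R=R0*Ro.from_rotvec(rv*t,degrees=True)
    print(n,'rows off',off); print('rot each',(rv/n).round(2).tolist())
def st():
    s=monitor.sense(); print('t',round(s['time'],2),'tcp',s['tool_pos'].round(1),s['tcp_rot'].round(1),'F',s['ft_force'].round(1),'gap',round(s['finger_gap'],1),'q',s['joint_pos'].round(1))
E
python3 -c "
from h import *
plan([440,-31,270],[180,0,-3])
m=cams.camera_model('wrist');print(m); print(ray(m,256,192))"
```

```text
13 rows off [[-30.1, -29.9, -3.0], [-27.5, -32.3, -3.0], [-24.6, -34.5, -3.0], [-21.6, -36.5, -3.0], [-18.5, -38.2, -3.0], [-15.2, -39.6, -3.0], [-11.8, -40.7, -3.0], [-8.3, -41.6, -3.0], [-4.8, -42.1, -3.0], [-1.2, -42.4, -3.0], [2.3, -42.4, -3.0], [5.9, -42.0, -3.0], [9.4, -41.4, -3.1]]
rot each [-0.0, 0.01, -4.83]
{'K': array([[288.84241495,   0.        , 249.30231788],
       [  0.        , 288.84241495, 191.15515217],
       [  0.        ,   0.        ,   1.        ]]), 'camera_from_world': array([[ 4.08593799e-01, -9.12714700e-01, -1.72740369e-03,
        -5.99026791e+02],
       [-8.69033320e-01, -3.89616117e-01,  3.04926827e-01,
        -3.91027287e+01],
       [-2.78984222e-01, -1.23090039e-01, -9.52374215e-01,
         3.80724211e+02],
       [ 0.00000000e+00,  0.00000000e+00,  0.00000000e+00,
         1.00000000e+00]])}
(array([ 316.9931057, -515.1122533,  373.4806318]), array([-0.27205162, -0.14539369, -0.95152238]))
```

Request:
jog_arm:
  offset:
    - [-30,-30,-3]
    - [-27,-32,-3]
    - [-25,-34,-3]
    - [-22,-36,-3]
    - [-18,-38,-3]
    - [-15,-40,-3]
    - [-12,-41,-3]
    - [-8,-42,-3]
    - [-5,-42,-3]
    - [-1,-42,-3]
    - [2,-42,-3]
    - [6,-42,-3]
    - [9,-41,-3]
  delta_rot:
    - [0,0,-4.8]
    - [0,0,-4.8]
    - [0,0,-4.8]
    - [0,0,-4.8]
    - [0,0,-4.8]
    - [0,0,-4.8]
    - [0,0,-4.8]
    - [0,0,-4.8]
    - [0,0,-4.8]
    - [0,0,-4.8]
    - [0,0,-4.8]
    - [0,0,-4.8]
    - [0,0,-4.8]
  jaw: [50,50,50,50,50,50,50,50,50,50,50,50,50]
  newtons: 60

```text
time: 1.4
tool_pos: [433.4, -12.5, 265.7]
tcp_rot: [-179.4, 0.4, -1.5]
ft_force: [0.9, -0.5, 0.7]
finger_gap: 42.2
```

```bash
python3 -c "
from h import *
st()
snap('wrist','w1'); crop('w1',0,0,512,384,1.56,'w1x'); st()"
```

```text
t 1.4 tcp [433.4 -12.5 265.7] [-179.4    0.4   -1.5] F [ 0.9 -0.5  0.7] gap 42.2 q [ -8.9 -19.4 106.8   0.5  93.1  -7.3]
t 1.45 tcp [434.8  -6.8 266.2] [-179.2    0.3   -1. ] F [-2.6  4.5  0. ] gap 42.8 q [ -8.3 -19.3 106.6   0.8  93.1  -7.3]
```

View pics/w1x.png

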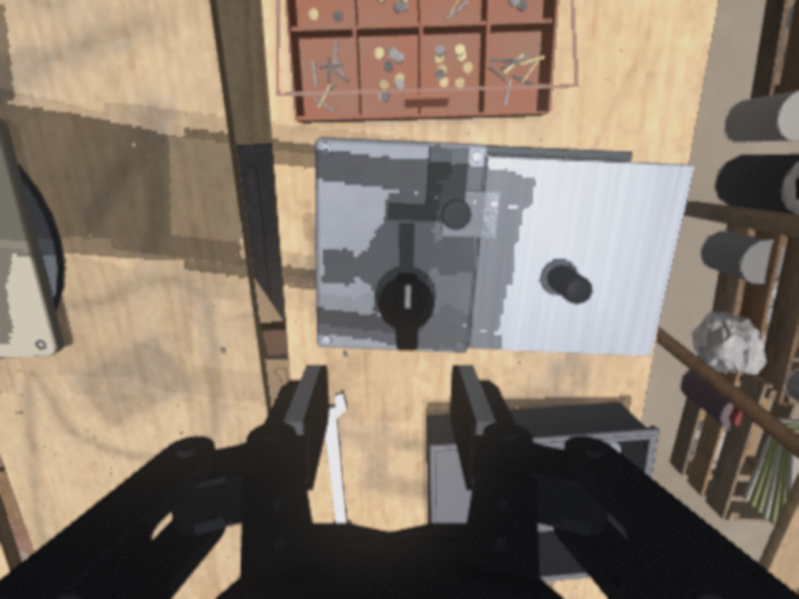

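Request:
jog_arm:
  offset:
    - [0,0,0]
    - [0,0,0]
  delta_rot:
    - [0,0,0]
    - [0,0,0]
  jaw: [60,60]

```text
time: 1.65
tool_pos: [434.7, -4.3, 265.7]
tcp_rot: [-179.2, 0.3, -0.7]
ft_force: [0.8, -1.1, 0.6]
finger_gap: 51.3
```

```bash
python3 -c "
from h import *
st()
snap('wrist','w2'); crop('w2',190,80,450,240,3,'w2x'); st()"
```

```text
t 1.65 tcp [434.7  -4.3 265.7] [-179.2    0.3   -0.7] F [ 0.8 -1.1  0.6] gap 51.3 q [ -8.  -19.3 106.6   0.8  93.1  -7.3]
t 1.7 tcp [434.5  -4.8 265.6] [-179.2    0.3   -0.7] F [1.4 0.1 1. ] gap 51.1 q [ -8.  -19.3 106.6   0.8  93.1  -7.3]
```

View pics/w2x.png

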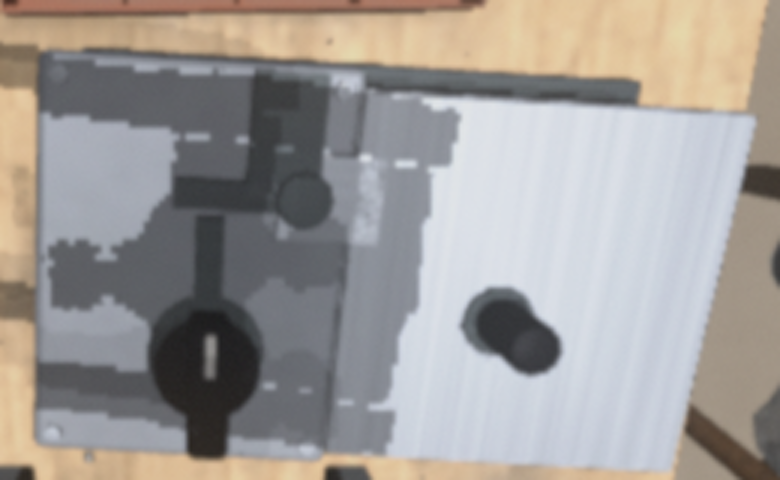

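```bash
python3 -c "
from h import *
p,d,m=load('w2')
c,_=ray(m,0,0);print(c)
for x,y in [(210,340),(210,355),(207,375),(207,400),(207,430),(207,450),(190,440),(225,440),(180,360),(240,360),(205,310),(533,345),(490,310),(303,200),(300,190),(208,240),(100,420)]:
  print((x,y),atd(m,d,190+x/3,80+y/3).round(1))
print('pivot top',atz(m,190+303/3,80+200/3,113))
# bar-top points
H,W=d.shape
vv,uu=np.mgrid[0:H,0:W]
K=m['K'];T=m['camera_from_world'];R=T[:3,:3]
pts=np.stack([(uu-K[0,2])/K[0,0]*d,(vv-K[1,2])/K[1,1]*d,d],-1)-T[:3,3]
P=pts@R
sel=(d>0)&(abs(P[...,0]-440)<50)&(abs(P[...,1]+31)<50)&(P[...,2]>125)
Q=P[sel];print(len(Q),Q.min(0),Q.max(0))
for zz in np.arange(100,160,4):
  s=(P[...,2]>zz)&(P[...,2]<zz+4)&(d>0)&(abs(P[...,0]-440)<50)&(abs(P[...,1]+31)<50);q=P[s];
  if len(q)>5: print(zz,len(q),q.min(0).round(1),q.max(0).round(1))
sel=(d>0)&(P[...,2]>137)&(abs(P[...,0]-545)<30)&(abs(P[...,1]+18)<30);Q=P[sel];print('peg',Q.mean(0),Q.min(0),Q.max(0))
"
```

```text
[436.69454975  71.74147325 409.90574888]
(210, 340) [444.1  -9.8 149.4]
(210, 355) [444.1 -14.9 148.9]
(207, 375) [443.1 -21.6 148.9]
(207, 400) [443.1 -30.2 148.9]
(207, 430) [443.1 -41.1 147.7]
(207, 450) [443.1 -47.7 149. ]
(190, 440) [437.5 -44.6 147.8]
(225, 440) [449.  -44.3 148.8]
(180, 360) [434.4 -24.9 124. ]
(240, 360) [455.3 -25.6 122.5]
(205, 310) [443.4 -10.3 112. ]
(533, 345) [548.2 -14.4 143.4]
(490, 310) [544.  -10.8 113.9]
(303, 200) [476.9  28.7 113.6]
(300, 190) [475.9  32.1 113. ]
(208, 240) [444.5  14.9 111.7]
(100, 420) [402.9 -57.5  99.1]
pivot top [476.9871145   28.64187272 113.        ]
26431 [390.00003419 -51.92607694 125.00275537] [489.99876835  15.65996742 363.52818169]
100 385 [390.7 -73.  100. ] [489.9  17.4 104. ]
104 114 [468.6 -69.2 104.3] [490.   19.  107.3]
108 258 [439.8 -10.6 108.7] [449.5  19.  112. ]
112 8 [439.8  -9.7 112.1] [478.3  19.  112.8]
120 348 [424.7 -45.9 120.3] [461.8 -12.3 124. ]
124 122 [425.8 -44.  124. ] [460.5  -6.6 128. ]
128 14 [436.4 -30.2 128.2] [450.6  -6.4 131.6]
132 21 [436.4 -30.9 132.1] [449.6  -6.3 135.8]
136 17 [436.3 -31.2 136.1] [450.3  -6.3 139.9]
140 17 [436.3 -31.4 140.3] [451.   -6.2 143.9]
144 233 [436.1 -51.9 144.1] [451.  -6. 148.]
148 398 [437.1 -51.2 148. ] [449.9  -6.9 150.7]
peg [548.07267462 -15.74263734 142.66715389] [540.37680756 -25.3845119  137.05083697] [557.1789231   -7.96305863 144.92993554]
```

```bash
python3 -c "
from h import *
plan([442.7,-29.5,180],[180,0,-2.5])
"
```

```text
2 rows off [[4.5, 12.9, 42.6], [4.6, 12.5, 42.7]]
rot each [-0.4, 0.18, 0.88]
```

Request:
jog_arm:
  offset:
    - [4.5,12.5,25]
    - [4,12.5,30]
    - [0,0,20]
    - [0,0,0]
    - [0,0,0]
  delta_rot:
    - [-0.4,0.2,0.9]
    - [-0.4,0.2,0.9]
    - [0,0,0]
    - [0,0,0]
    - [0,0,0]
  jaw: [50,50,50,50,50]

```text
time: 2.2
tool_pos: [441.5, -37.0, 188.7]
tcp_rot: [179.9, -0.1, -3.4]
ft_force: [-0.6, 0.5, 0.3]
finger_gap: 42.4
```

```bash
python3 -c "
from h import *
st()
plan([442.7,-29.5,129],[180,0,-2.5],n=4)
"
```

```text
t 2.2 tcp [441.5 -37.  188.7] [ 1.799e+02 -1.000e-01 -3.400e+00] F [-0.6  0.5  0.3] gap 42.4 q [-1.130e+01 -1.650e+01  1.124e+02 -1.000e-01  8.390e+01 -8.000e+00]
4 rows off [[0.2, -1.9, 14.9], [0.2, -1.9, 14.9], [0.2, -1.9, 14.9], [0.2, -1.9, 14.9]]
rot each [0.03, -0.03, -0.21]
```

Request:
jog_arm:
  offset:
    - [0,-2,15]
    - [0,-2,15]
    - [0,-2,15]
    - [0,0,8]
    - [0,0,0]
  delta_rot:
    - [0,0,-0.2]
    - [0,0,-0.2]
    - [0,0,-0.2]
    - [0,0,0]
    - [0,0,0]
  jaw: [50,50,50,50,50]

```text
time: 2.7
tool_pos: [443.5, -31.9, 134.5]
tcp_rot: [179.8, -0.4, -2.8]
ft_force: [-0.3, 1.0, -0.2]
finger_gap: 42.8
```

```bash
python3 -c "
from h import *
st()
snap('wrist','w3'); crop('w3',100,100,412,384,2,'w3x'); st()"
```

```text
t 2.7 tcp [443.5 -31.9 134.5] [179.8  -0.4  -2.8] F [-0.3  1.  -0.2] gap 42.8 q [-1.060e+01 -1.390e+01  1.161e+02 -1.000e-01  7.740e+01 -7.800e+00]
t 2.75 tcp [443.7 -31.9 135.1] [179.8  -0.4  -2.8] F [-0.8 -0.3 -0.5] gap 42.3 q [-1.060e+01 -1.390e+01  1.161e+02 -1.000e-01  7.750e+01 -7.800e+00]
```

View pics/w3x.png

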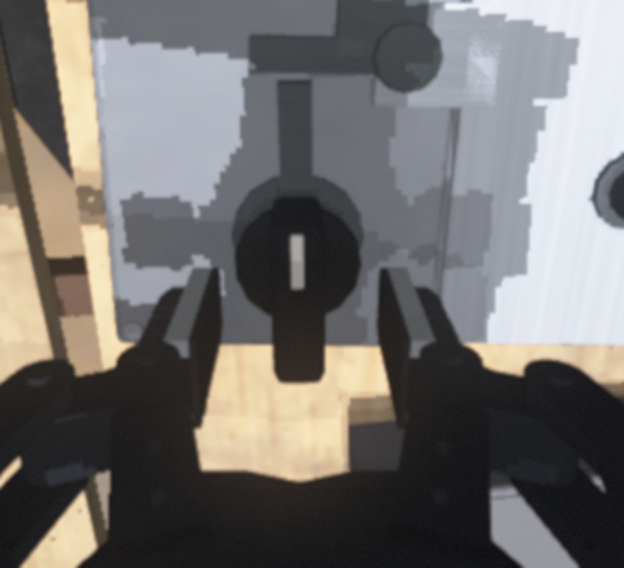

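Request:
jog_arm:
  offset:
    - [0,-1,7]
    - [0,0,0]
    - [0,0,0]
    - [0,0,0]
    - [0,0,0]
  delta_rot:
    - [0,0,0]
    - [0,0,0]
    - [0,0,0]
    - [0,0,0]
    - [0,0,0]
  jaw: [50,5,5,5,5]

```text
time: 3.25
tool_pos: [443.2, -30.8, 129.3]
tcp_rot: [179.8, -0.3, -2.8]
ft_force: [2.8, -0.6, -5.7]
finger_gap: 12.6
```

```bash
python3 -c "
from h import *
st()"
```

```text
t 3.25 tcp [443.2 -30.8 129.3] [179.8  -0.3  -2.8] F [ 2.8 -0.6 -5.7] gap 12.6 q [-10.5 -13.6 116.4  -0.2  76.9  -7.6]
```

Request:
jog_arm:
  offset:
    - [0,0,0]
    - [0,0,0]
    - [0,0,0]
    - [0,0,0]
    - [0,0,0]
    - [0,0,0]
    - [0,0,0]
    - [0,0,0]
  delta_rot:
    - [0,0,-7.5]
    - [0,0,-7.5]
    - [0,0,-7.5]
    - [0,0,-7.5]
    - [0,0,-7.5]
    - [0,0,-7.5]
    - [0,0,-7.5]
    - [0,0,-7.5]
  jaw: [5,5,5,5,5,5,5,5]

```text
time: 4.05
tool_pos: [444.6, -29.9, 129.3]
tcp_rot: [179.5, -0.2, 59.4]
ft_force: [-0.7, 0.3, -3.2]
finger_gap: 12.7
```

```bash
python3 -c "
from h import *
st()"
```

```text
t 4.05 tcp [444.6 -29.9 129.3] [179.5  -0.2  59.4] F [-0.7  0.3 -3.2] gap 12.7 q [-10.5 -13.6 116.4   0.   76.7 -69.9]
```

Request:
jog_arm:
  offset:
    - [0,0,0]
    - [0,0,0]
    - [0,0,0]
    - [0,0,0]
    - [0,0,0]
  delta_rot:
    - [0,0,-6]
    - [0,0,-6]
    - [0,0,-6]
    - [0,0,-4]
    - [0,0,0]
  jaw: [5,5,5,5,5]

```text
time: 4.55
tool_pos: [444.6, -29.4, 129.3]
tcp_rot: [179.5, -0.1, 82.4]
ft_force: [0.2, -0.6, -1.8]
finger_gap: 12.5
```

```bash
python3 -c "
from h import *
st();print(monitor.sense()['wrist_torque'])"
```

```text
t 4.55 tcp [444.6 -29.4 129.3] [ 1.795e+02 -1.000e-01  8.240e+01] F [ 0.2 -0.6 -1.8] gap 12.5 q [-1.050e+01 -1.360e+01  1.164e+02  1.000e-01  7.670e+01 -9.290e+01]
[ 0.16658543  0.23509414 -1.36652451]
```

Request:
jog_arm:
  offset:
    - [0,0,0]
    - [0,0,0]
    - [0,0,-30]
    - [0,0,-40]
  delta_rot:
    - [0,0,0]
    - [0,0,0]
    - [0,0,0]
    - [0,0,0]
  jaw: [40,40,40,40]

```text
time: 4.95
tool_pos: [440.8, -28.9, 195.7]
tcp_rot: [-180.0, -0.1, 82.1]
ft_force: [1.5, 0.5, -0.3]
finger_gap: 34.2
```

```bash
python3 -c "
from h import *
st()
plan([546.5,-16,200],[180,0,50],n=5)
"
```

```text
t 4.95 tcp [440.8 -28.9 195.7] [-1.80e+02 -1.00e-01  8.21e+01] F [ 1.5  0.5 -0.3] gap 34.2 q [-1.05e+01 -1.68e+01  1.12e+02  1.00e-01  8.49e+01 -9.26e+01]
5 rows off [[5.5, 20.6, -0.9], [7.7, 19.8, -0.9], [9.9, 18.9, -0.9], [11.9, 17.6, -0.9], [13.8, 16.2, -0.9]]
rot each [-0.01, -0.02, 6.41]
```

Request:
jog_arm:
  offset:
    - [5.5,20.5,-1]
    - [8,20,-1]
    - [10,19,-1]
    - [12,17,0]
    - [12,12,0]
    - [0,0,0]
  delta_rot:
    - [0,0,6.4]
    - [0,0,6.4]
    - [0,0,6.4]
    - [0,0,6.4]
    - [0,0,4.4]
    - [0,0,0]
  jaw: [60,60,60,60,60,60]

```text
time: 5.55
tool_pos: [550.7, -15.3, 210.2]
tcp_rot: [179.2, -0.6, 50.6]
ft_force: [-0.4, 0.3, -0.6]
finger_gap: 50.9
```

```bash
python3 -c "
from h import *
st()
snap('wrist','w4'); crop('w4',0,0,512,384,1.56,'w4x'); st()
p,d,m=load('w4');H,W=d.shape
vv,uu=np.mgrid[0:H,0:W]
K=m['K'];T=m['camera_from_world'];R=T[:3,:3]
P=(np.stack([(uu-K[0,2])/K[0,0]*d,(vv-K[1,2])/K[1,1]*d,d],-1)-T[:3,3])@R
sel=(d>0)&(P[...,2]>141)&(P[...,2]<147)&(abs(P[...,0]-547)<18)&(abs(P[...,1]+17)<18);Q=P[sel];print('peg',len(Q),Q.mean(0),Q.min(0),Q.max(0))
"
```

```text
t 5.55 tcp [550.7 -15.3 210.2] [179.2  -0.6  50.6] F [-0.4  0.3 -0.6] gap 50.9 q [ -7.   -0.5  95.7   0.1  83.8 -57.5]
t 5.6 tcp [549.8 -15.4 210.1] [179.2  -0.5  50.7] F [ 0.  -0.2 -0.2] gap 51.4 q [ -7.   -0.6  95.8   0.   83.8 -57.7]
peg 357 [549.12864387 -15.99426376 143.21074355] [540.78632384 -25.1398309  141.01585365] [557.79825535  -7.87173117 144.9164632 ]
```

View pics/w4x.png

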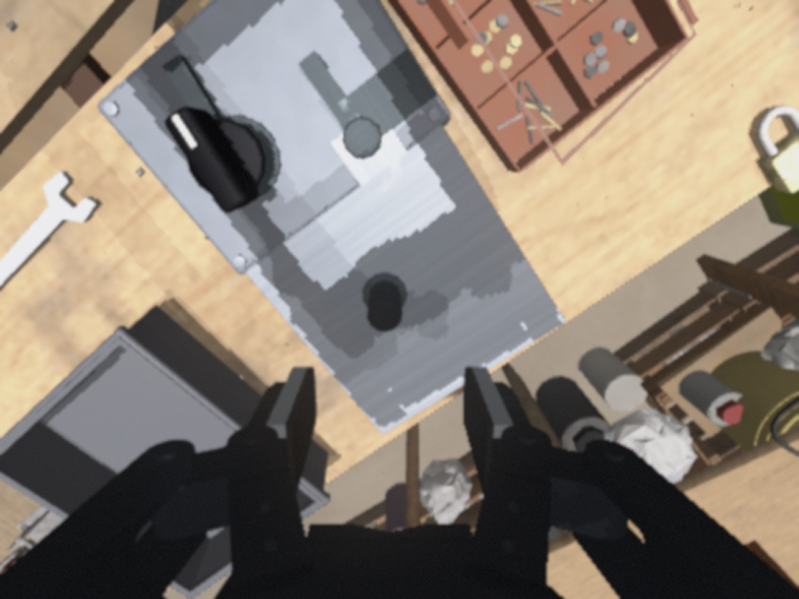

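```bash
python3 -c "
from h import *
p,d,m=load('w4');print(atz(m,362/1.56,137/1.56,113),atd(m,d,232,88))
plan([549,-16,117],[180,0,50],n=5)
"
```

```text
[477.47163945  28.98267137 113.        ] [477.57765183  28.88221248 113.68664453]
5 rows off [[-0.4, -0.3, 18.6], [-0.3, -0.3, 18.6], [-0.3, -0.2, 18.6], [-0.3, -0.2, 18.6], [-0.2, -0.1, 18.6]]
rot each [0.15, -0.11, 0.14]
```

Request:
jog_arm:
  offset:
    - [0,0,18]
    - [0,0,19]
    - [0,0,19]
    - [0,0,19]
    - [0,0,10]
    - [0,0,5]
    - [0,0,0]
    - [0,0,0]
    - [0,0,0]
  delta_rot:
    - [0.15,-0.1,0]
    - [0.15,-0.1,0]
    - [0.15,-0.1,0]
    - [0.15,-0.1,0]
    - [0.15,-0.1,0]
    - [0,0,0]
    - [0,0,0]
    - [0,0,0]
    - [0,0,0]
  jaw: [50,50,50,50,50,10,10,10,10]
  newtons: 25

```text
time: 6.5
tool_pos: [546.4, -14.1, 111.7]
tcp_rot: [-179.9, -0.1, 51.3]
ft_force: [1.8, -1.2, -4.9]
finger_gap: 16.9
```

```bash
python3 -c "
from h import *
st()
p0,R0=pose()
H=np.array([477.5,29]);rad=84.5
v=p0[:2]-H;print(np.hypot(*v),np.degrees(np.arctan2(v[1],v[0])))
"
```

```text
t 6.5 tcp [546.4 -14.1 111.7] [-1.799e+02 -1.000e-01  5.130e+01] F [ 1.8 -1.2 -4.9] gap 16.9 q [ -7.    4.4 101.4   0.2  74.3 -58.3]
81.260611302502 -32.051077825753
```

Request:
jog_arm:
  offset:
    - [8,-1.4,-1]
    - [8,-1.4,-1]
    - [8,-1.4,0]
    - [8,-1.4,0]
    - [8,-1.4,0]
  delta_rot:
    - [0,0,-5.7]
    - [0,0,-5.7]
    - [0,0,-5.7]
    - [0,0,-5.7]
    - [0,0,-5.7]
  jaw: [10,10,10,10,10]

```text
time: 7.0
tool_pos: [558.2, 23.1, 111.8]
tcp_rot: [-180.0, -0.1, 80.6]
ft_force: [1.1, 2.0, -6.2]
finger_gap: 17.3
```

```bash
python3 -c "
from h import *
st()
p0,R0=pose()
H=np.array([477.5,29]);rad=84.5
v=p0[:2]-H;print(np.hypot(*v),np.degrees(np.arctan2(v[1],v[0])))
"
```

```text
t 7.0 tcp [558.2  23.1 111.8] [-1.80e+02 -1.00e-01  8.06e+01] F [ 1.1  2.  -6.2] gap 17.3 q [ -3.    6.2  99.4   0.1  74.4 -83.6]
80.96766349741048 -4.204387645289683
```

Request:
jog_arm:
  offset:
    - [8,-1.4,-1]
    - [8,-1.4,-1]
    - [8,-1.4,0]
    - [8,-1.4,0]
    - [8,-1.4,0]
    - [8,-1.2,0]
  delta_rot:
    - [0,0,-5.7]
    - [0,0,-5.7]
    - [0,0,-5.7]
    - [0,0,-5.7]
    - [0,0,-5.7]
    - [0,0,-5.7]
  jaw: [10,10,10,10,10,10]

```text
time: 7.6
tool_pos: [546.0, 71.8, 111.8]
tcp_rot: [179.8, -0.1, 116.3]
ft_force: [0.2, 0.0, -3.9]
finger_gap: 17.1
```

```bash
python3 -c "
from h import *
st()
p0,R0=pose()
H=np.array([477.5,29]);rad=84.5
v=p0[:2]-H;print(np.hypot(*v),np.degrees(np.arctan2(v[1],v[0])))
"
```

```text
t 7.6 tcp [546.   71.8 111.8] [ 1.798e+02 -1.000e-01  1.163e+02] F [ 0.2  0.  -3.9] gap 17.1 q [   2.     4.9  100.8    0.2   74.1 -114.3]
80.79652515808633 32.02364478690062
```

Request:
jog_arm:
  offset:
    - [8,-1.4,0]
    - [8,-1.4,0]
    - [7,-1.2,0]
    - [6,-1,0]
    - [2,0,0]
  delta_rot:
    - [0,0,-5]
    - [0,0,-5]
    - [0,0,-4]
    - [0,0,-3]
    - [0,0,0]
  jaw: [10,10,10,10,10]

```text
time: 8.1
tool_pos: [524.8, 95.0, 111.9]
tcp_rot: [179.7, 0.2, 134.3]
ft_force: [9.2, -5.9, -11.4]
finger_gap: 16.6
```

```bash
python3 -c "
from h import *
st()
p0,R0=pose()
H=np.array([477.5,29]);rad=84.5
v=p0[:2]-H;print(np.hypot(*v),np.degrees(np.arctan2(v[1],v[0])))
"
```

```text
t 8.1 tcp [524.8  95.  111.9] [179.7   0.2 134.3] F [  9.2  -5.9 -11.4] gap 16.6 q [ 4.700e+00  2.000e+00  1.038e+02  1.000e-01  7.380e+01 -1.296e+02]
81.22471160553266 54.35723298124318
```

Request:
jog_arm:
  offset:
    - [0,0,0]
    - [0,0,0]
    - [0,0,-35]
    - [0,0,-45]
    - [0,0,-30]
  delta_rot:
    - [0,0,0]
    - [0,0,0]
    - [0,0,0]
    - [0,0,4]
    - [0,0,8]
  jaw: [45,45,45,45,45]

```text
time: 8.6
tool_pos: [520.8, 94.1, 221.4]
tcp_rot: [-179.9, -0.2, 121.8]
ft_force: [1.3, -0.1, 0.4]
finger_gap: 38.5
```

```bash
python3 -c "
from h import *
st()
snap('top','t1'); crop('t1',110,140,350,280,3.3,'t1x'); 
plan([425,235,270],[180,0,61])
"
```

```text
t 8.6 tcp [520.8  94.1 221.4] [-179.9   -0.2  121.8] F [ 1.3 -0.1  0.4] gap 38.5 q [ 4.600e+00 -3.000e+00  9.710e+01  1.000e-01  8.620e+01 -1.172e+02]
8 rows off [[21.4, -1.4, -5.4], [21.0, -4.2, -5.4], [20.3, -6.9, -5.4], [19.2, -9.5, -5.4], [17.8, -11.9, -5.4], [16.1, -14.2, -5.4], [14.1, -16.1, -5.4], [11.9, -17.8, -5.4]]
rot each [0.02, -0.02, 7.52]
```

View pics/t1x.png

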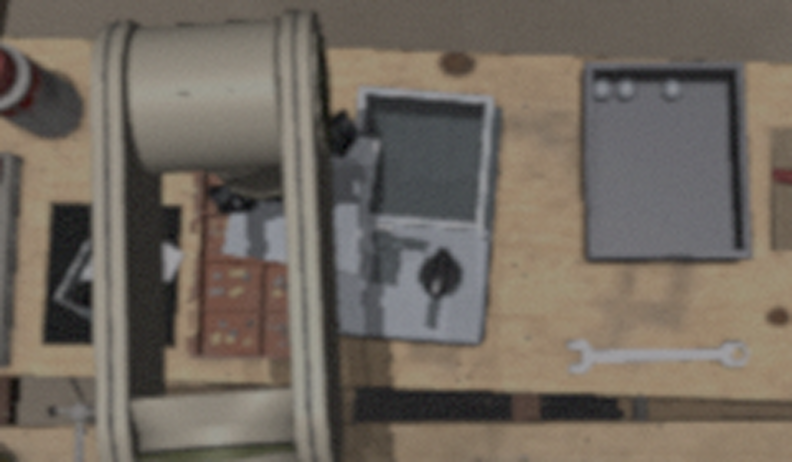

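```bash
python3 -c "
from h import *
plan([420,312,265],[180,0,61],n=9)
"
```

```text
9 rows off [[26.6, 2.7, -4.2], [26.8, -0.4, -4.2], [26.5, -3.5, -4.2], [25.9, -6.6, -4.2], [25.0, -9.6, -4.2], [23.7, -12.4, -4.2], [22.1, -15.1, -4.2], [20.2, -17.5, -4.2], [18.0, -19.8, -4.2]]
rot each [0.02, -0.01, 6.68]
```

Request:
jog_arm:
  offset:
    - [26,3,-5]
    - [27,0,-5]
    - [26,-3,-5]
    - [26,-6,-4]
    - [25,-10,-4]
    - [24,-12,-4]
    - [22,-15,-4]
    - [20,-17,-4]
    - [10,-10,-2]
    - [0,0,0]
    - [0,0,0]
  delta_rot:
    - [0,0,6.7]
    - [0,0,6.7]
    - [0,0,6.7]
    - [0,0,6.7]
    - [0,0,6.7]
    - [0,0,6.7]
    - [0,0,6.7]
    - [0,0,6.7]
    - [0,0,5]
    - [0,0,0]
    - [0,0,0]
  jaw: [60,60,60,60,60,60,60,60,60,60,60]

```text
time: 9.75
tool_pos: [433.0, 309.1, 274.6]
tcp_rot: [179.4, -0.8, 59.8]
ft_force: [-0.8, 0.0, -1.0]
finger_gap: 51.3
```

```bash
python3 -c "
from h import *
st()
snap('wrist','w5'); crop('w5',0,0,512,384,1.56,'w5x'); st()
p,d,m=load('w5');H,W=d.shape
vv,uu=np.mgrid[0:H,0:W]
K=m['K'];T=m['camera_from_world'];R=T[:3,:3]
P=(np.stack([(uu-K[0,2])/K[0,0]*d,(vv-K[1,2])/K[1,1]*d,d],-1)-T[:3,3])@R
sel=(d>0)&(P[...,2]>114)&(P[...,2]<125)&(abs(P[...,0]-420)<30)&(abs(P[...,1]-315)<30);Q=P[sel];print('handle',len(Q),Q.mean(0),Q.min(0),Q.max(0))
if len(Q)>10: print(cv2.minAreaRect(Q[:,:2].astype(np.float32)))
"
```

```text
t 9.75 tcp [433.  309.1 274.6] [179.4  -0.8  59.8] F [-0.8  0.  -1. ] gap 51.3 q [ 30.1  -4.9  93.4  -0.1  90.6 -29.7]
t 9.8 tcp [433.  308.9 274.5] [179.4  -0.8  59.7] F [-0.1 -0.4  0.4] gap 51.0 q [ 30.   -4.9  93.4  -0.1  90.6 -29.7]
handle 318 [421.23191226 317.26717442 118.77184938] [409.46064723 306.27408537 114.51872434] [433.96606854 327.58235399 121.75967511]
((421.90045166015625, 316.8780212402344), (15.890904426574707, 24.15656280517578), 65.28837585449219)
```

View pics/w5x.png

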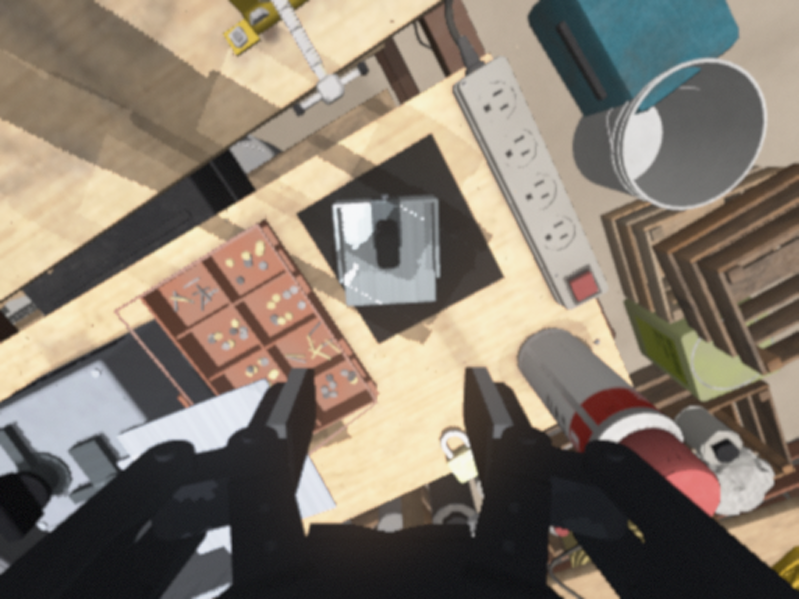

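```bash
python3 -c "
from h import *
plan([421.7,317,140],[180,0,63.5],n=5)
"
```

```text
5 rows off [[-0.1, -3.0, 26.9], [-0.0, -3.0, 26.9], [0.1, -2.9, 26.9], [0.2, -2.9, 26.9], [0.3, -2.8, 26.9]]
rot each [0.12, -0.16, -0.75]
```

Request:
jog_arm:
  offset:
    - [0,-3,27]
    - [0,-3,27]
    - [0,-3,27]
    - [0,-3,27]
    - [0,-2,10]
    - [0,0,0]
  delta_rot:
    - [0.1,-0.2,-0.8]
    - [0.1,-0.2,-0.8]
    - [0.1,-0.2,-0.8]
    - [0.1,-0.2,-0.8]
    - [0.1,0,-0.6]
    - [0,0,0]
  jaw: [60,60,60,60,60,60]

```text
time: 10.4
tool_pos: [425.8, 310.8, 154.1]
tcp_rot: [179.8, -0.1, 63.9]
ft_force: [-0.7, -1.1, -0.7]
finger_gap: 50.9
```

```bash
python3 -c "
from h import *
st()
snap('wrist','w6'); crop('w6',100,50,412,344,2,'w6x'); st()
p,d,m=load('w6');H,W=d.shape
vv,uu=np.mgrid[0:H,0:W]
K=m['K'];T=m['camera_from_world'];R=T[:3,:3]
P=(np.stack([(uu-K[0,2])/K[0,0]*d,(vv-K[1,2])/K[1,1]*d,d],-1)-T[:3,3])@R
sel=(d>0)&(P[...,2]>114)&(P[...,2]<125)&(abs(P[...,0]-420)<20)&(abs(P[...,1]-317)<20);Q=P[sel];print('handle',len(Q),Q.mean(0),Q.min(0),Q.max(0))
if len(Q)>10: print(cv2.minAreaRect(Q[:,:2].astype(np.float32)))
plan([421.7,317,79],[180,0,63.5],n=4)
"
```

```text
t 10.4 tcp [425.8 310.8 154.1] [ 1.798e+02 -1.000e-01  6.390e+01] F [-0.7 -1.1 -0.7] gap 50.9 q [ 30.7  -1.1 102.4  -0.2  78.6 -33.2]
t 10.45 tcp [426.1 310.9 154.9] [ 1.797e+02 -1.000e-01  6.390e+01] F [-0.3  0.6 -0.8] gap 51.2 q [ 30.7  -1.2 102.3  -0.2  78.6 -33.2]
handle 768 [420.49809684 317.61435274 118.67298473] [408.9932794  306.41524452 114.02168571] [433.75768877 327.81077541 121.35607513]
((421.370849609375, 317.3062438964844), (15.994856834411621, 23.220195770263672), 62.152015686035156)
4 rows off [[0.8, -1.8, 19.0], [0.8, -1.7, 19.0], [0.9, -1.7, 19.0], [0.9, -1.7, 19.0]]
rot each [0.07, -0.03, 0.09]
```

View pics/w6x.png

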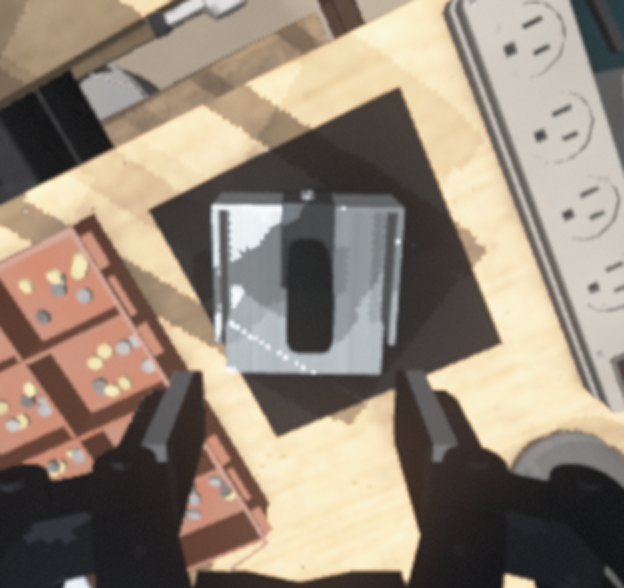

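Request:
jog_arm:
  offset:
    - [1,-2,19]
    - [1,-2,19]
    - [1,-2,19]
    - [1,-1,17]
    - [0,0,1]
    - [0,0,0]
    - [0,0,0]
    - [0,0,0]
  delta_rot:
    - [0,0,0.3]
    - [0,0,0.3]
    - [0,0,0.3]
    - [0,0,0]
    - [0,0,0]
    - [0,0,0]
    - [0,0,0]
    - [0,0,0]
  jaw: [60,60,60,60,10,10,10,10]
  newtons: 90

```text
time: 11.25
tool_pos: [432.2, 320.5, 92.9]
tcp_rot: [179.1, -1.1, 62.8]
ft_force: [-0.6, -0.1, -2.2]
finger_gap: 14.5
```

```bash
python3 -c "
from h import *
st()"
```

```text
t 11.25 tcp [432.2 320.5  92.9] [179.1  -1.1  62.8] F [-0.6 -0.1 -2.2] gap 14.5 q [ 31.2   3.  105.   -0.2  70.6 -31.5]
```

```bash
python3 -c "
from h import *
snap('wrist','w7'); crop('w7',60,50,452,344,2,'w7x');snap('scene','s7'); crop('s7',120,230,280,380,4,'s7x'); st()"
```

```text
t 11.35 tcp [432.1 320.6  92.7] [179.1  -1.1  62.9] F [ 0.2  0.2 -2.9] gap 14.1 q [ 31.3   3.  105.   -0.2  70.6 -31.5]
```

View pics/w7x.png

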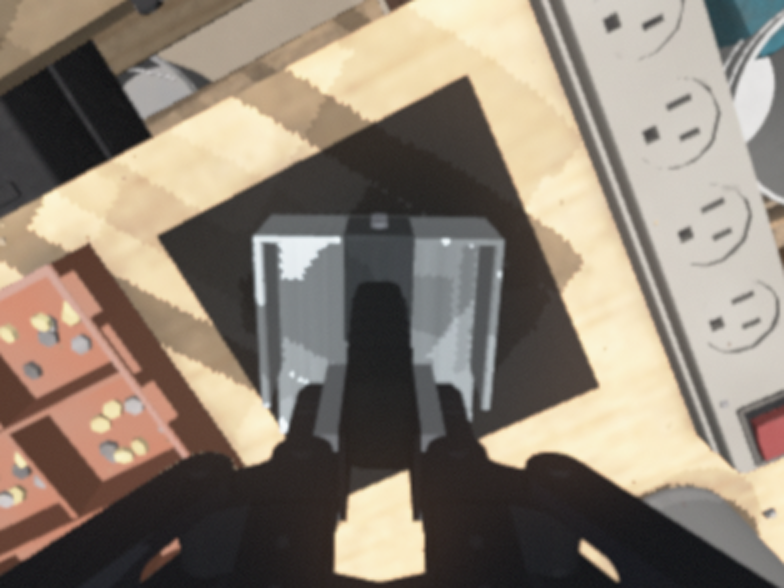

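View pics/s7x.png

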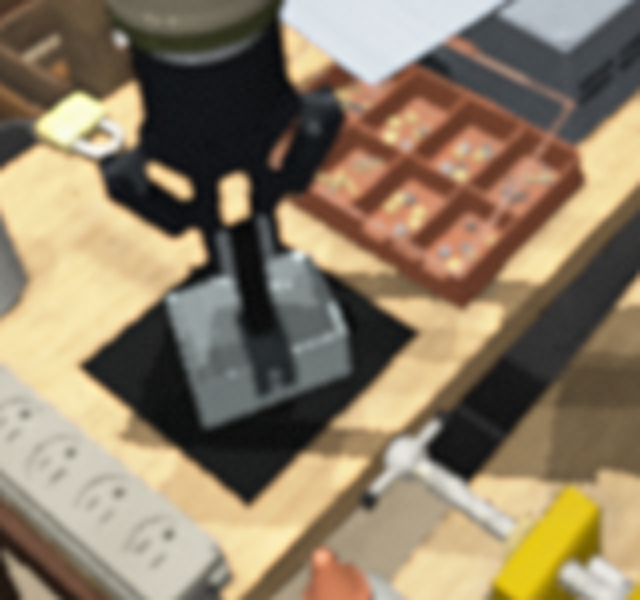

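Request:
jog_arm:
  offset:
    - [0,0,0]
    - [0,0,0]
    - [0,-5,8]
    - [0,-5,8]
    - [0,0,0]
    - [0,0,0]
  delta_rot:
    - [0,0,0]
    - [0,0,0]
    - [0.4,-0.5,0]
    - [0.4,-0.5,0]
    - [0,0,0]
    - [0,0,0]
  jaw: [35,35,35,35,35,35]

```text
time: 11.95
tool_pos: [423.3, 326.3, 76.2]
tcp_rot: [179.9, -0.1, 62.9]
ft_force: [0.1, 0.6, 0.2]
finger_gap: 29.9
```

```bash
python3 -c "
from h import *
st();snap('wrist','w8'); crop('w8',60,50,452,344,2,'w8x')"
```

```text
t 11.95 tcp [423.3 326.3  76.2] [ 1.799e+02 -1.000e-01  6.290e+01] F [0.1 0.6 0.2] gap 29.9 q [ 32.1   4.8 104.9  -0.   70.1 -30.7]
```

View pics/w8x.png

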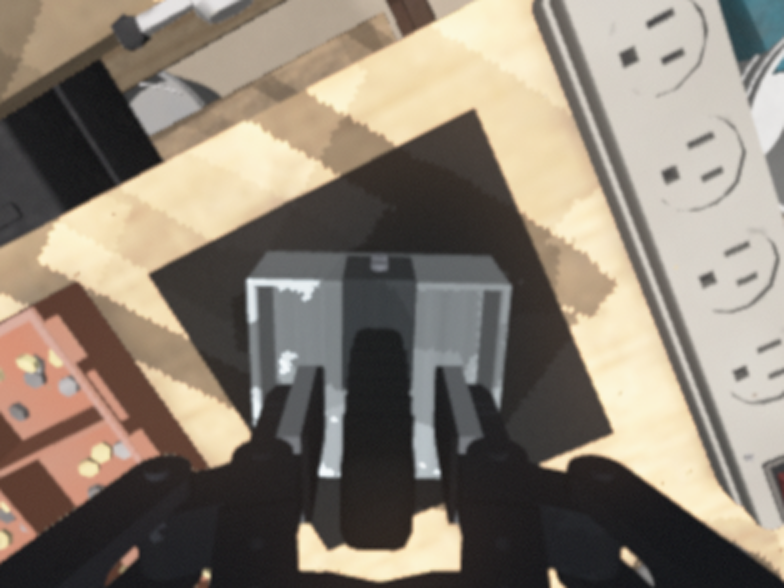

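```bash
cat >> h.py <<'E'
def cloud(f):
    p,d,m=load(f);H,W=d.shape
    vv,uu=np.mgrid[0:H,0:W]
    K=m['K'];T=m['camera_from_world'];R=T[:3,:3]
    return (np.stack([(uu-K[0,2])/K[0,0]*d,(vv-K[1,2])/K[1,1]*d,d],-1)-T[:3,3])@R, d
E
python3 -c "
from h import *
P,d=cloud('w8')
for u,v in [(375,400),(375,450),(375,500),(375,540),(375,350)]: print(P[50+v//2,60+u//2].round(1))
sel=(d>0)&(P[...,2]>115)&(P[...,2]<123);sel[:,:]&=(abs(P[...,0]-421)<25)&(abs(P[...,1]-321)<20);Q=P[sel];print(len(Q),Q.min(0),Q.max(0),cv2.minAreaRect(Q[:,:2].astype(np.float32)))
"
```

```text
[415.6 329.   94.7]
[416.  329.  114.9]
[423.  325.4 120.8]
[432.2 320.6 120.3]
[415.8 328.7  65. ]
2246 [399.60435267 301.00337622 115.00377585] [439.34895114 340.99260675 122.97174438] ((421.4454345703125, 318.332275390625), (50.71796417236328, 24.77238655090332), 48.9593391418457)
```

Request:
jog_arm:
  offset:
    - [0,0,0]
    - [0,0,0]
    - [0,0,0]
    - [0,0,0]
    - [0,0,-20]
    - [0,0,-30]
    - [0,0,-30]
    - [0,0,0]
  delta_rot:
    - [0,0,0]
    - [0,0,0]
    - [0,0,0]
    - [0,0,0]
    - [0,0,0]
    - [0,0,0]
    - [0,0,0]
    - [0,0,0]
  jaw: [5,5,5,5,5,5,5,5]

```text
time: 12.8
tool_pos: [421.1, 324.5, 155.8]
tcp_rot: [-179.9, 0.2, 62.8]
ft_force: [0.9, 0.2, -1.2]
finger_gap: 15.1
```

```bash
python3 -c "
from h import *
st();snap('wrist','w9'); crop('w9',60,50,452,344,2,'w9x')"
```

```text
t 12.8 tcp [421.1 324.5 155.8] [-179.9    0.2   62.8] F [ 0.9  0.2 -1.2] gap 15.1 q [ 3.210e+01 -1.000e-01  1.012e+02 -0.000e+00  7.910e+01 -3.070e+01]
```

View pics/w9x.png

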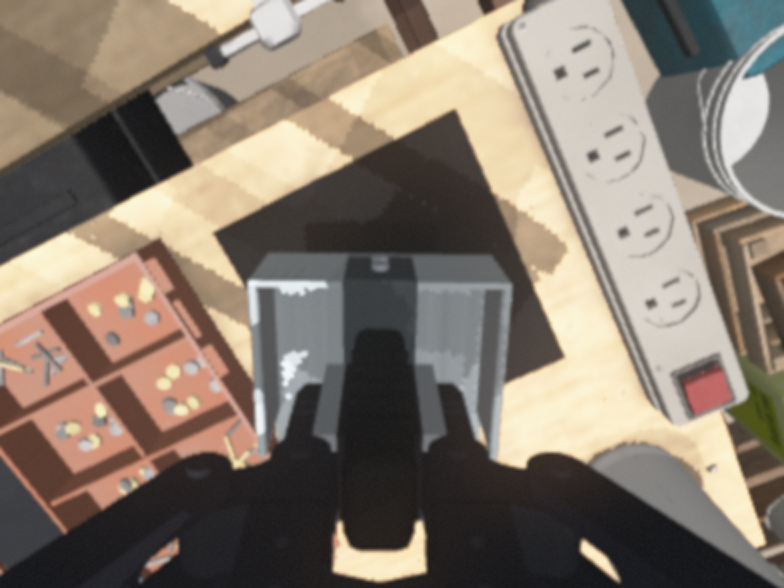

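```bash
cat >> h.py <<'E'
def Rs(psi,nose):  # scoop rotation in world; nose>0 = nose down
    return Ro.from_euler('z',psi,degrees=True)*Ro.from_euler('y',nose,degrees=True)
S2T=Ro.from_euler('z',90,degrees=True)*Ro.from_euler('x',180,degrees=True) # tool in scoop
GZ=73.
def tcp_for(pt,psi,nose,loc=(75,0,0)):
    R=Rs(psi,nose); return np.array(pt,float)+R.apply(np.array([0,0,GZ])-np.array(loc,float)), R*S2T
def scoop():
    p,Rt=pose(); R=Rt*S2T.inv(); 
    f=lambda l: (p+R.apply(np.array(l,float)-[0,0,GZ])).round(1)
    x=R.as_matrix()[:,0]; print('lipL',f((75,43,0)),'lipR',f((75,-43,0)),'backL',f((-25,43,0)),'backR',f((-25,-43,0)),'psi',np.degrees(np.arctan2(x[1],x[0])).round(1),'nose',np.degrees(-np.arcsin(x[2])).round(1),'roll',np.degrees(np.arcsin(R.as_matrix()[2,1])).round(1)); st()
def go(pt,psi,nose,loc=(75,0,0),n=None,**k):
    p,R=tcp_for(pt,psi,nose,loc); print('target',p.round(1),R.as_euler('xyz',degrees=True).round(1)); plan(p,R,n,**k)
E
python3 -c "
from h import *
scoop()
p,R=tcp_for([615,-290,100],20,6,(75,-43,0)); print(p)
plan([430,300,255],[180,0,62.8],n=3)
plan(p+[0,0,80],[180,0,110],p0=[430,300,255],R0=Ro.from_euler('xyz',[180,0,62.8],degrees=True),n=14)
"
```

```text
lipL [505.9 327.6  79.7] lipR [466.7 251.   80.2] backL [417.  373.2  80. ] backR [377.7 296.7  80.6] psi -27.2 nose 0.2 roll -0.4
t 12.85 tcp [420.  323.8 153.2] [-179.8    0.4   62.8] F [-0.1 -0.9 -2.2] gap 14.9 q [ 32.1  -0.  101.4  -0.   79.1 -30.7]
[ 537.37266503 -272.49439508  180.43973311]
3 rows off [[-5.8, 6.5, -33.9], [-5.7, 6.5, -33.9], [-5.6, 6.6, -33.9]]
rot each [-0.06, 0.12, 0.01]
14 rows off [[-32.9, 25.5, -0.4], [-34.3, 23.5, -0.4], [-35.6, 21.5, -0.4], [-36.8, 19.3, -0.4], [-37.9, 17.1, -0.4], [-38.9, 14.9, -0.4], [-39.7, 12.6, -0.4], [-40.3, 10.2, -0.4], [-40.9, 7.8, -0.4], [-41.3, 5.4, -0.4], [-41.5, 3.0, -0.4], [-41.6, 0.5, -0.4], [-41.6, -1.9, -0.4], [-41.4, -4.4, -0.4]]
rot each [-0.0, 0.0, -3.37]
```

Request:
jog_arm:
  offset:
    - [-6,6,-34]
    - [-6,6,-34]
    - [-6,6,-34]
    - [-33,25,-2]
    - [-34,23,-2]
    - [-35,21,-2]
    - [-37,19,-2]
    - [-38,17,-2]
    - [-39,15,-1]
    - [-39,12,-1]
    - [-40,10,-1]
    - [-41,8,-1]
  delta_rot:
    - [0,0,0]
    - [0,0,0]
    - [0,0,0]
    - [0,0,-3.4]
    - [0,0,-3.4]
    - [0,0,-3.4]
    - [0,0,-3.4]
    - [0,0,-3.4]
    - [0,0,-3.4]
    - [0,0,-3.4]
    - [0,0,-3.4]
    - [0,0,-3.4]
  jaw: [5,5,5,5,5,5,5,5,5,5,5,5]

```text
time: 14.05
tool_pos: [493.2, -76.8, 250.1]
tcp_rot: [-177.9, 0.4, 95.1]
ft_force: [1.2, 0.3, -1.6]
finger_gap: 15.0
```

```bash
python3 -c "
from h import *
scoop()
p,R=tcp_for([615,-290,120],20,6,(75,-43,0)); 
plan(p,R,n=9)
"
```

```text
lipL [561.4 -28.  174.2] lipR [ 569.1 -113.7  174.8] backL [461.9 -36.9 177.8] backR [ 469.6 -122.6  178.4] psi 5.1 nose 2.1 roll -0.4
t 14.05 tcp [493.2 -76.8 250.1] [-177.9    0.4   95.1] F [ 1.2  0.3 -1.6] gap 15.0 q [ -14.    -6.8   97.7   -1.1   91.  -109.1]
9 rows off [[-22.1, 3.1, 5.6], [-22.1, 2.5, 5.6], [-22.2, 2.0, 5.6], [-22.2, 1.4, 5.6], [-22.3, 0.8, 5.6], [-22.3, 0.2, 5.6], [-22.3, -0.4, 5.7], [-22.2, -1.0, 5.7], [-22.2, -1.6, 5.7]]
rot each [0.43, -0.07, -1.65]
```

Request:
jog_arm:
  offset:
    - [-22,3,4]
    - [-22,2.5,5]
    - [-22,2,5]
    - [-22,1.5,5]
    - [-22,1,5]
    - [-22,0,5]
    - [-20,0,5]
    - [-10,0,5]
    - [0,0,0]
    - [0,0,0]
  delta_rot:
    - [0.4,0,-1.6]
    - [0.4,0,-1.6]
    - [0.4,0,-1.6]
    - [0.4,0,-1.6]
    - [0.4,0,-1.6]
    - [0.4,0,-1.6]
    - [0.4,0,-1.6]
    - [0.4,0,-1.6]
    - [0.4,0,-1]
    - [0,0,0]
  jaw: [5,5,5,5,5,5,5,5,5,5]

```text
time: 15.05
tool_pos: [521.3, -245.2, 184.5]
tcp_rot: [-172.9, -1.7, 109.1]
ft_force: [0.1, -0.2, -3.2]
finger_gap: 14.8
```

```bash
python3 -c "
from h import *
scoop()
p,R=tcp_for([615,-290,60],20,6,(75,-43,0)); 
plan(p,R,n=4)
snap('top','t2'); crop('t2',260,130,360,230,6,'t2x'); snap('wrist','w10');crop('w10',0,0,512,384,1.56,'w10x')
"
```

```text
lipL [ 568.3 -180.8  104.1] lipR [ 596.4 -262.1  101.5] backL [ 474.6 -213.6  116.4] backR [ 502.7 -294.9  113.9] psi 19.3 nose 7.1 roll 1.7
t 15.05 tcp [ 521.3 -245.2  184.5] [-172.9   -1.7  109.1] F [ 0.1 -0.2 -3.2] gap 14.8 q [ -27.7   11.5   86.    -4.    88.6 -136.6]
4 rows off [[-8.1, 2.9, 10.5], [-8.0, 2.8, 10.6], [-7.9, 2.7, 10.6], [-7.9, 2.7, 10.7]]
rot each [-0.27, -0.45, -0.18]
```

View pics/t2x.png

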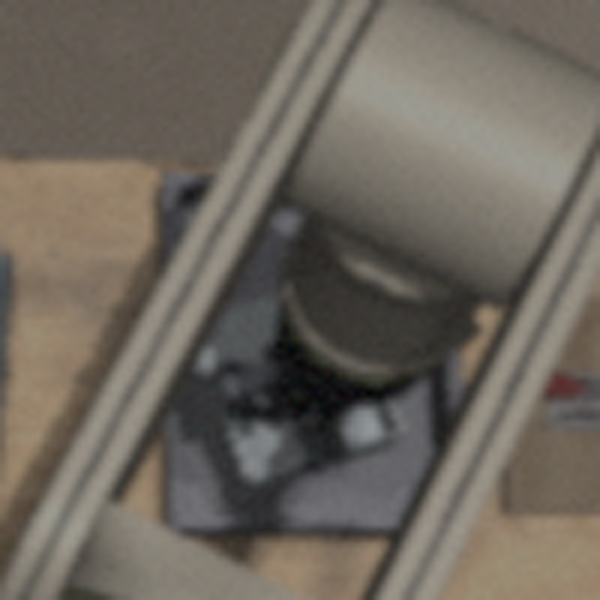

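View pics/w10x.png

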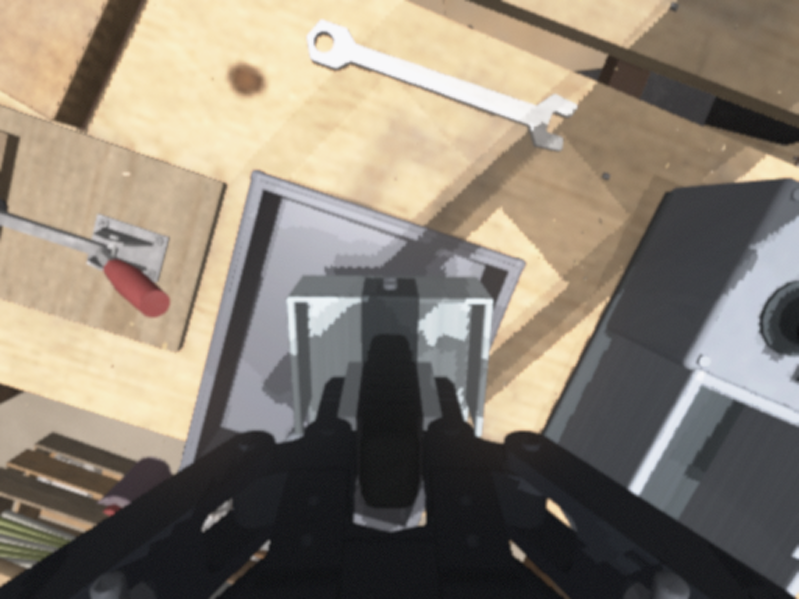

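```bash
python3 -c "
from h import *
p,d,m=load('w10')
for u,v in [(255,174),(523,262)]: print(atz(m,u/1.56,v/1.56,72.5))
P,d=cloud('w10')
crop('w10',120,100,350,220,3.4,'w10y')
"
```

```text
[ 467.50318077 -339.36206997   72.5       ]
[ 464.3768228  -177.00095513   72.5       ]
```

View pics/w10y.png

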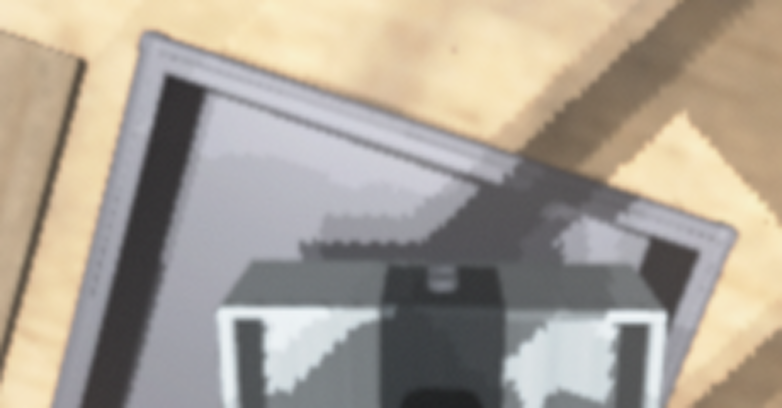

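```bash
python3 -c "
from h import *
p,d,m=load('w10')
for u,v in [(165,76),(697,250),(150,35),(735,232)]: print(atz(m,120+u/3.4,100+v/3.4,72).round(1))
"
```

```text
[ 474.9 -332.8   72. ]
[ 472.3 -183.9   72. ]
[ 466.3 -339.2   72. ]
[ 464.3 -175.9   72. ]
```

```bash
python3 -c "
from h import *
p,R=tcp_for([612,-287,55],20,6,(75,-43,0)); 
plan(p,R,n=5)
"
```

```text
5 rows off [[-5.8, 2.0, 9.6], [-5.7, 2.0, 9.6], [-5.7, 1.9, 9.7], [-5.6, 1.9, 9.7], [-5.6, 1.8, 9.7]]
rot each [-0.21, -0.36, -0.14]
```

Request:
jog_arm:
  offset:
    - [-6,2,9]
    - [-6,2,9]
    - [-6,2,9]
    - [-5,2,9]
    - [-4,2,5]
    - [0,0,0]
  delta_rot:
    - [-0.2,-0.4,-0.1]
    - [-0.2,-0.4,-0.1]
    - [-0.2,-0.4,-0.1]
    - [-0.2,-0.4,-0.1]
    - [0,-0.3,0]
    - [0,0,0]
  jaw: [5,5,5,5,5,5]

```text
time: 15.75
tool_pos: [536.5, -268.3, 139.4]
tcp_rot: [-173.9, 0.4, 109.8]
ft_force: [-0.3, 0.2, -2.0]
finger_gap: 15.0
```

```bash
python3 -c "
from h import *
scoop()
p,R=tcp_for([614,-287,18],20,6,(75,-43,0)); 
plan(p,R,n=4)
"
```

```text
lipL [ 585.  -205.7   58.6] lipR [ 614.2 -286.6   59.1] backL [ 491.4 -239.3   69.2] backR [ 520.6 -320.2   69.8] psi 19.8 nose 6.1 roll -0.4
t 15.75 tcp [ 536.5 -268.3  139.4] [-173.9    0.4  109.8] F [-0.3  0.2 -2. ] gap 15.0 q [ -28.5   14.8   87.    -4.9   82.1 -137.5]
4 rows off [[-0.2, 0.9, 10.2], [-0.2, 0.9, 10.2], [-0.2, 0.9, 10.2], [-0.3, 0.9, 10.2]]
rot each [-0.03, 0.09, -0.06]
```

Request:
jog_arm:
  offset:
    - [0,1,10]
    - [0,1,10]
    - [0,1,10]
    - [0,0,6]
    - [0,0,0]
  delta_rot:
    - [0,0.1,0]
    - [0,0.1,0]
    - [0,0.1,0]
    - [0,0,0]
    - [0,0,0]
  jaw: [5,5,5,5,5]

```text
time: 16.25
tool_pos: [535.5, -268.5, 99.8]
tcp_rot: [-173.9, 0.0, 109.8]
ft_force: [-0.6, 0.3, -2.2]
finger_gap: 14.8
```

```bash
python3 -c "
from h import *
scoop()
snap('wrist','w11');crop('w11',0,0,512,384,1.56,'w11x')
"
```

```text
lipL [ 583.9 -205.5   19.2] lipR [ 612.9 -286.4   19.2] backL [ 490.3 -239.1   29.9] backR [ 519.4 -320.    29.9] psi 19.8 nose 6.1 roll -0.0
t 16.25 tcp [ 535.5 -268.5   99.8] [-173.9    0.   109.8] F [-0.6  0.3 -2.2] gap 14.8 q [ -28.7   17.    88.6   -4.7   78.5 -137.4]
```

View pics/w11x.png

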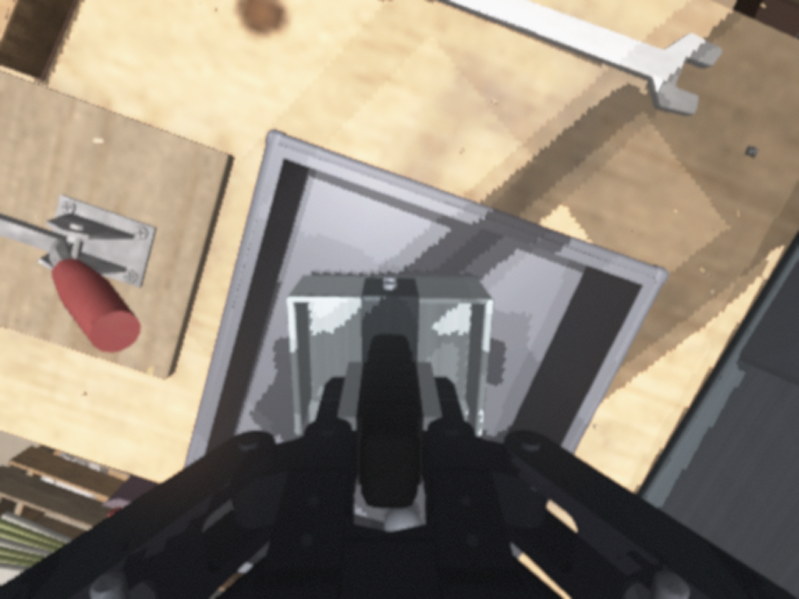

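```bash
cat >> h.py <<'E'
def Rf(psi,extra): return Ro.from_euler('y',4,degrees=True)*Ro.from_euler('z',psi,degrees=True)*Ro.from_euler('y',extra,degrees=True)
def gof(pt,psi,extra,loc=(75,-43,0),n=None,**k):
    R=Rf(psi,extra); p=np.array(pt,float)+R.apply(np.array([0,0,GZ])-np.array(loc,float)); plan(p,R*S2T,n,**k); return p,R
E
python3 -c "
from h import *
gof([614,-287,9],20,1.5,n=2)
"
```

```text
2 rows off [[-1.5, 0.2, 5.4], [-1.5, 0.2, 5.3]]
rot each [-0.42, 0.69, -0.16]
```

Request:
jog_arm:
  offset:
    - [-1,0,4]
    - [-1,0,4]
    - [0,0,0]
  delta_rot:
    - [-0.4,0.7,-0.2]
    - [-0.4,0.7,-0.2]
    - [0,0,0]
  jaw: [5,5,5]

```text
time: 16.6
tool_pos: [536.3, -271.1, 92.8]
tcp_rot: [-174.8, -1.4, 110.1]
ft_force: [0.0, 0.7, -1.6]
finger_gap: 15.0
```

```bash
python3 -c "
from h import *
scoop()
"
```

```text
lipL [ 584.9 -205.4   14.4] lipR [ 614.4 -286.2   12.3] backL [ 491.4 -239.9   23.4] backR [ 520.9 -320.6   21.3] psi 20.2 nose 5.2 roll 1.4
t 16.6 tcp [ 536.3 -271.1   92.8] [-174.8   -1.4  110.1] F [ 0.   0.7 -1.6] gap 15.0 q [ -29.9   18.    88.2   -3.1   78.3 -139.3]
```

Lip about 4 mm above the floor. I'll lower gently until contact.

Request:
jog_arm:
  offset:
    - [0,0,2]
    - [0,0,2]
    - [0,0,0]
  delta_rot:
    - [0,0,0]
    - [0,0,0]
    - [0,0,0]
  jaw: [5,5,5]

```text
time: 16.9
tool_pos: [536.2, -271.8, 89.0]
tcp_rot: [-174.9, -1.4, 110.0]
ft_force: [0.3, 0.0, -2.3]
finger_gap: 15.0
```

```bash
python3 -c "
from h import *
scoop()
"
```

```text
lipL [ 584.9 -206.2   10.7] lipR [ 614.3 -287.     8.6] backL [ 491.4 -240.6   19.6] backR [ 520.8 -321.3   17.5] psi 20.2 nose 5.1 roll 1.4
t 16.9 tcp [ 536.2 -271.8   89. ] [-174.9   -1.4  110. ] F [ 0.3  0.  -2.3] gap 15.0 q [ -29.9   18.2   88.4   -3.1   77.9 -139.3]
```

Request:
jog_arm:
  offset:
    - [0,0,1.5]
    - [0,0,1.5]
    - [0,0,0]
  delta_rot:
    - [0,0,0]
    - [0,0,0]
    - [0,0,0]
  jaw: [5,5,5]

```text
time: 17.2
tool_pos: [537.6, -272.5, 88.6]
tcp_rot: [-175.0, -1.2, 110.1]
ft_force: [-0.6, -0.7, -2.4]
finger_gap: 15.3
```

```bash
python3 -c "
from h import *
scoop()
gof([640,-288,7],20,1,n=4)
"
```

```text
lipL [ 586.5 -207.1   10.4] lipR [ 616.  -287.8    8.6] backL [ 493.  -241.4   19. ] backR [ 522.5 -322.2   17.2] psi 20.2 nose 5.0 roll 1.2
t 17.2 tcp [ 537.6 -272.5   88.6] [-175.    -1.2  110.1] F [-0.6 -0.7 -2.4] gap 15.3 q [ -29.9   18.2   88.4   -3.1   77.6 -139.3]
4 rows off [[-2.1, 5.6, -0.1], [-2.1, 5.6, -0.1], [-2.1, 5.6, -0.1], [-2.1, 5.6, -0.1]]
rot each [-0.05, 0.04, 0.02]
```

Request:
jog_arm:
  offset:
    - [-2,5.5,0.5]
    - [-2,5.5,0.5]
    - [-2,5.5,0.5]
    - [-2,5.5,0.5]
    - [0,0,0.5]
  delta_rot:
    - [0,0,0]
    - [0,0,0]
    - [0,0,0]
    - [0,0,0]
    - [0,0,0]
  jaw: [5,5,5,5,5]

```text
time: 17.7
tool_pos: [564.4, -273.1, 86.0]
tcp_rot: [-175.2, -1.0, 110.1]
ft_force: [-1.5, -0.3, 5.3]
finger_gap: 15.1
```

```bash
python3 -c "
from h import *
scoop()
snap('scene','s12');crop('s12',200,140,330,240,5,'s12x')
snap('wrist','w12');crop('w12',0,0,512,384,1.56,'w12x')
"
```

```text
lipL [ 613.6 -207.8    7.8] lipR [ 643.2 -288.5    6.2] backL [ 520.1 -242.1   16.2] backR [ 549.6 -322.9   14.6] psi 20.2 nose 4.8 roll 1.0
t 17.7 tcp [ 564.4 -273.1   86. ] [-175.2   -1.   110.1] F [-1.5 -0.3  5.3] gap 15.1 q [ -28.8   21.7   84.3   -3.    78.  -138.2]
```

View pics/s12x.png

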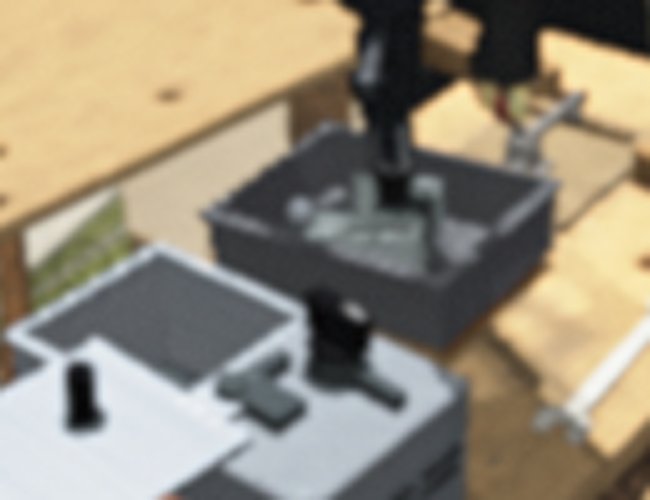

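View pics/w12x.png

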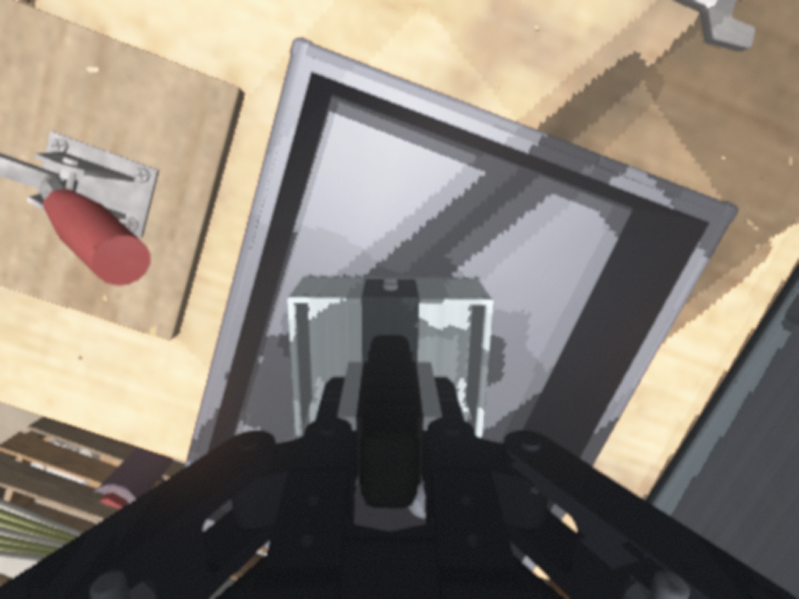

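```bash
python3 -c "
from h import *
p,R=gof([653,-286,6],20,0.8,n=3)
gof([654,-270,6],20,0.8,n=4,p0=p,R0=R*S2T)
"
```

```text
3 rows off [[-0.5, 3.4, -0.2], [-0.5, 3.4, -0.2], [-0.5, 3.4, -0.2]]
rot each [-0.08, 0.11, 0.03]
4 rows off [[3.7, 1.6, -0.0], [3.7, 1.6, -0.0], [3.7, 1.6, -0.0], [3.7, 1.6, -0.0]]
rot each [0.0, 0.0, 0.0]
```

Request:
jog_arm:
  offset:
    - [-0.5,3.4,0]
    - [-0.5,3.4,0]
    - [-0.5,3,0]
    - [3,1.5,0.3]
    - [3,1.5,0.3]
  delta_rot:
    - [0,0,0]
    - [0,0,0]
    - [0,0,0]
    - [0,0,0]
    - [0,0,0]
  jaw: [5,5,5,5,5]

```text
time: 18.3
tool_pos: [575.1, -265.6, 85.3]
tcp_rot: [-175.2, -0.9, 110.0]
ft_force: [-0.5, -1.9, 4.9]
finger_gap: 15.1
```

```bash
python3 -c "
from h import *
scoop()
"
```

```text
lipL [ 624.5 -200.5    7. ] lipR [ 653.9 -281.3    5.6] backL [ 530.9 -234.7   15.3] backR [ 560.3 -315.5   14. ] psi 20.1 nose 4.8 roll 0.9
t 18.3 tcp [ 575.1 -265.6   85.3] [-175.2   -0.9  110. ] F [-0.5 -1.9  4.9] gap 15.1 q [ -27.7   22.6   83.2   -3.    78.1 -137.1]
```

Request:
jog_arm:
  offset:
    - [3,1.2,0.3]
    - [3,1.2,0.3]
    - [2,0.8,0.2]
    - [0,0,0]
  delta_rot:
    - [0,0,0]
    - [0,0,0]
    - [0,0,0]
    - [0,0,0]
  jaw: [5,5,5,5]

```text
time: 18.7
tool_pos: [576.0, -256.5, 85.3]
tcp_rot: [-175.3, -0.8, 110.0]
ft_force: [-0.2, -2.1, 2.6]
finger_gap: 14.9
```

```bash
python3 -c "
from h import *
scoop()
R1=Rf(0,0.5)
gof([654.5,-270.5,5.6],0,0.8,n=8)
snap('scene','s13');crop('s13',200,140,330,240,5,'s13x')
snap('top','t13');crop('t13',260,130,360,230,6,'t13x')
"
```

```text
lipL [ 625.6 -191.6    7. ] lipR [ 655.  -272.4    5.8] backL [ 532.  -225.8   15.2] backR [ 561.4 -306.6   14. ] psi 20.0 nose 4.7 roll 0.8
t 18.7 tcp [ 576.  -256.5   85.3] [-175.3   -0.8  110. ] F [-0.2 -2.1  2.6] gap 14.9 q [ -27.    22.1   83.9   -3.    77.8 -136.3]
8 rows off [[3.0, 2.4, -0.1], [3.1, 2.3, -0.1], [3.2, 2.1, -0.1], [3.3, 2.0, -0.1], [3.4, 1.8, -0.0], [3.4, 1.7, -0.0], [3.5, 1.5, -0.0], [3.6, 1.4, -0.0]]
rot each [-0.0, 0.11, 2.5]
```

View pics/s13x.png

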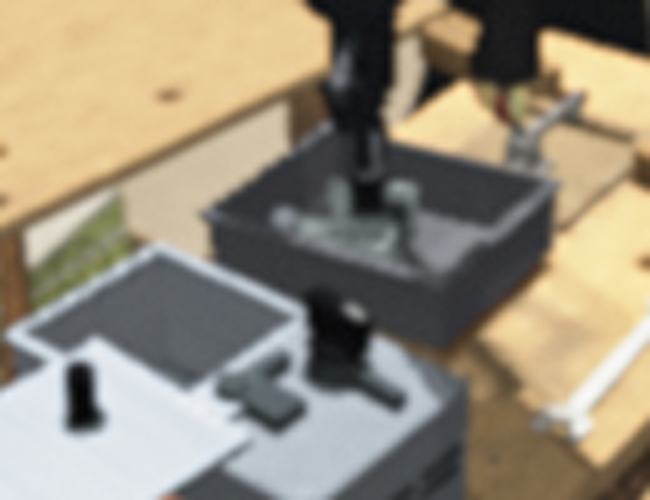

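View pics/t13x.png

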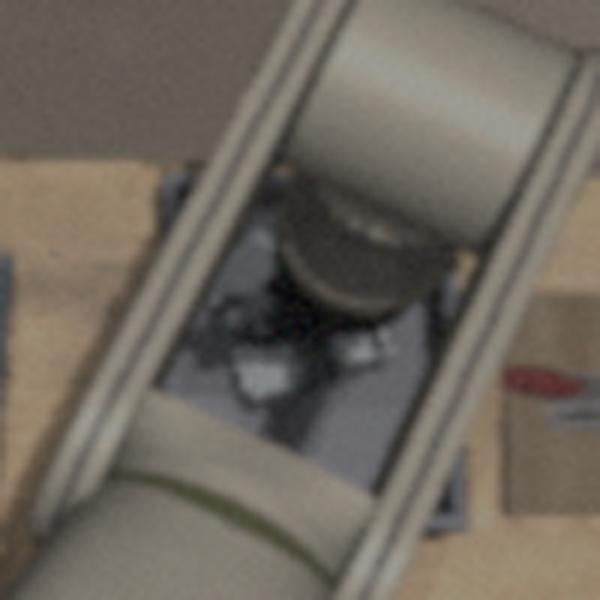

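Request:
jog_arm:
  offset:
    - [3,2.4,0.2]
    - [3,2.3,0.2]
    - [3,2.2,0.2]
    - [3.2,2,0.2]
  delta_rot:
    - [0,0.1,2.5]
    - [0,0.1,2.5]
    - [0,0.1,2.5]
    - [0,0.1,2.5]
  jaw: [5,5,5,5]

```text
time: 19.2
tool_pos: [579.8, -242.5, 84.8]
tcp_rot: [-175.1, -0.4, 99.6]
ft_force: [-2.8, -1.1, 6.9]
finger_gap: 15.0
```

```bash
python3 -c "
from h import *
scoop()
gof([654.5,-270,5.6],0,0.5,n=4)
"
```

```text
lipL [ 640.  -188.1    5.9] lipR [ 654.4 -272.9    5.3] backL [ 541.8 -204.8   14.5] backR [ 556.1 -289.6   13.9] psi 9.7 nose 4.9 roll 0.4
t 19.2 tcp [ 579.8 -242.5   84.8] [-175.1   -0.4   99.6] F [-2.8 -1.1  6.9] gap 15.0 q [ -25.9   22.2   83.8   -2.6   78.3 -124.9]
4 rows off [[3.6, 2.1, -0.0], [3.7, 1.9, -0.0], [3.7, 1.7, 0.0], [3.8, 1.6, 0.0]]
rot each [-0.12, 0.1, 2.41]
```

Request:
jog_arm:
  offset:
    - [3.5,2.1,0]
    - [3.7,1.9,0]
    - [3.7,1.7,0.1]
    - [3.7,1.6,0.1]
    - [0,0.5,0]
  delta_rot:
    - [-0.1,0.1,2.4]
    - [-0.1,0.1,2.4]
    - [-0.1,0.1,2.3]
    - [-0.1,0,2]
    - [0,0,0]
  jaw: [5,5,5,5,5]

```text
time: 19.7
tool_pos: [584.3, -226.6, 84.3]
tcp_rot: [-175.2, 0.1, 90.1]
ft_force: [-4.5, -1.2, 6.6]
finger_gap: 14.7
```

```bash
python3 -c "
from h import *
scoop()
snap('scene','s14');crop('s14',200,140,330,240,5,'s14x')
snap('wrist','w14');crop('w14',0,0,512,384,1.56,'w14x')
snap('top','t14');crop('t14',260,130,360,230,6,'t14x')
"
```

```text
lipL [ 652.9 -183.7    5.2] lipR [ 653.  -269.7    5.4] backL [ 553.2 -183.8   13.6] backR [ 553.3 -269.8   13.7] psi 0.1 nose 4.8 roll -0.1
t 19.7 tcp [ 584.3 -226.6   84.3] [-1.752e+02  1.000e-01  9.010e+01] F [-4.5 -1.2  6.6] gap 14.7 q [ -24.7   22.    84.1   -2.1   78.2 -114.2]
```

View pics/s14x.png

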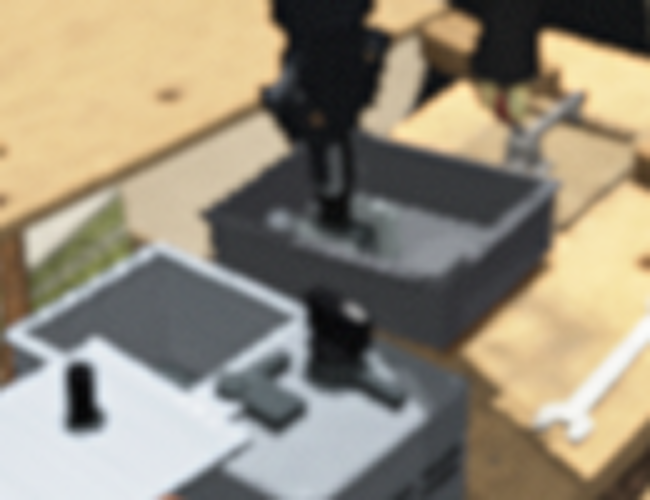

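View pics/w14x.png

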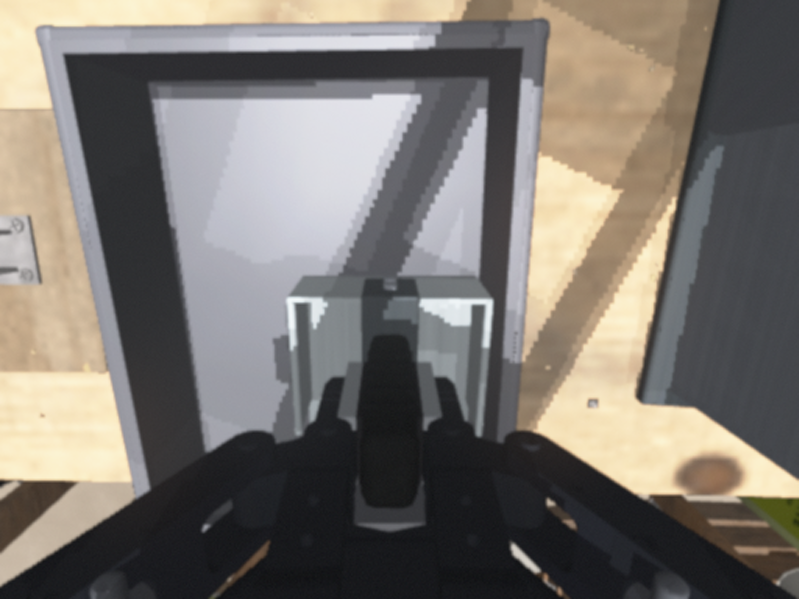

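View pics/t14x.png

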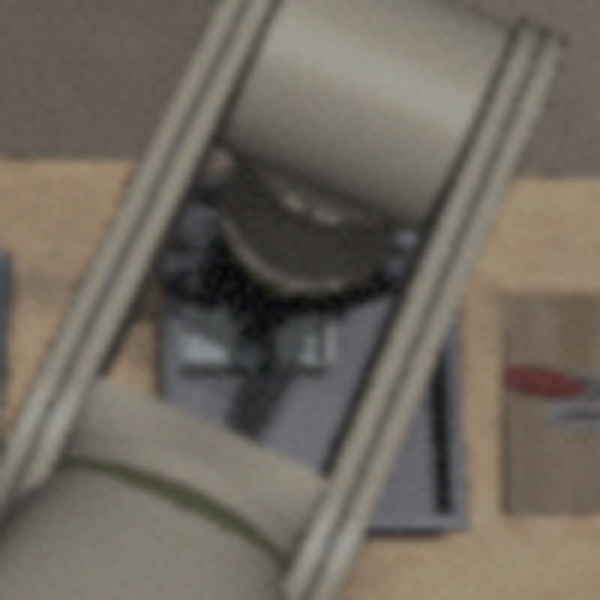

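Request:
jog_arm:
  offset:
    - [0,2,0]
    - [0,2.5,0]
    - [0,2.5,0]
    - [0,1,0]
  delta_rot:
    - [0,0,0]
    - [0,0,0]
    - [0,0,0]
    - [0,0,0]
  jaw: [5,5,5,5]

```text
time: 20.25
tool_pos: [585.7, -227.1, 85.4]
tcp_rot: [-174.4, 0.0, 90.2]
ft_force: [-3.4, 0.5, 6.2]
finger_gap: 14.8
```

```bash
python3 -c "
from h import *
scoop()
snap('scene','s15');crop('s15',230,160,310,220,8,'s15x')
"
```

```text
lipL [ 653.1 -184.     5.3] lipR [ 653.3 -270.     5.4] backL [ 553.6 -184.3   15.1] backR [ 553.8 -270.3   15.2] psi 0.2 nose 5.6 roll -0.0
t 20.25 tcp [ 585.7 -227.1   85.4] [-174.4    0.    90.2] F [-3.4  0.5  6.2] gap 14.8 q [ -24.5   22.9   82.8   -2.4   79.4 -114.1]
```

View pics/s15x.png

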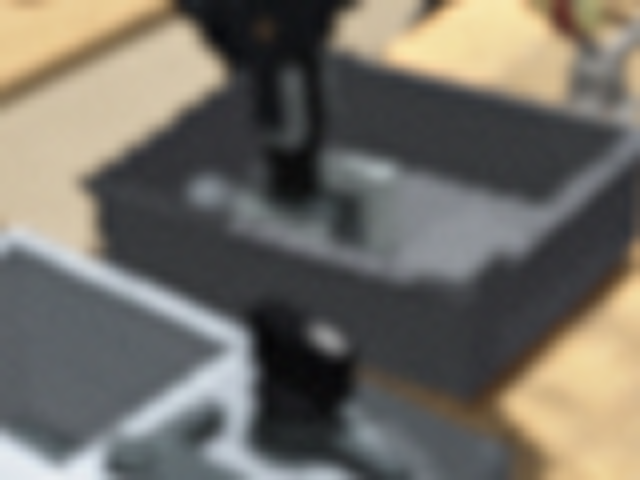

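```bash
python3 -c "
from h import *
go([652,-227.5,38],0,-12,n=4)
"
```

```text
target [ 563.5 -227.5   93.8] [168.  -0.  90.]
4 rows off [[-0.1, -5.8, -1.6], [-0.1, -5.6, -2.0], [-0.1, -5.5, -2.4], [-0.1, -5.3, -2.8]]
rot each [-4.41, 0.01, 0.04]
```

Request:
jog_arm:
  offset:
    - [0,-5.5,-2]
    - [0,-5.5,-2.5]
    - [0,-5.5,-3]
    - [0,-5,-3]
    - [0,0,0]
  delta_rot:
    - [-4.4,0,0]
    - [-4.4,0,0]
    - [-4.4,0,0]
    - [-4.4,0,0]
    - [0,0,0]
  jaw: [5,5,5,5,5]

```text
time: 20.8
tool_pos: [559.1, -225.6, 87.8]
tcp_rot: [168.0, -0.1, 90.2]
ft_force: [0.9, -0.5, 2.8]
finger_gap: 14.7
```

```bash
python3 -c "
from h import *
scoop()
snap('wrist','w16');crop('w16',0,0,512,384,1.56,'w16x')
"
```

```text
lipL [ 647.4 -182.1   32. ] lipR [ 647.8 -268.1   31.9] backL [ 549.6 -182.5   11.3] backR [ 550.  -268.5   11.2] psi 0.2 nose -12.0 roll 0.1
t 20.8 tcp [ 559.1 -225.6   87.8] [ 1.68e+02 -1.00e-01  9.02e+01] F [ 0.9 -0.5  2.8] gap 14.7 q [ -30.6    4.6  104.7    7.1   60.6 -123.8]
```

View pics/w16x.png

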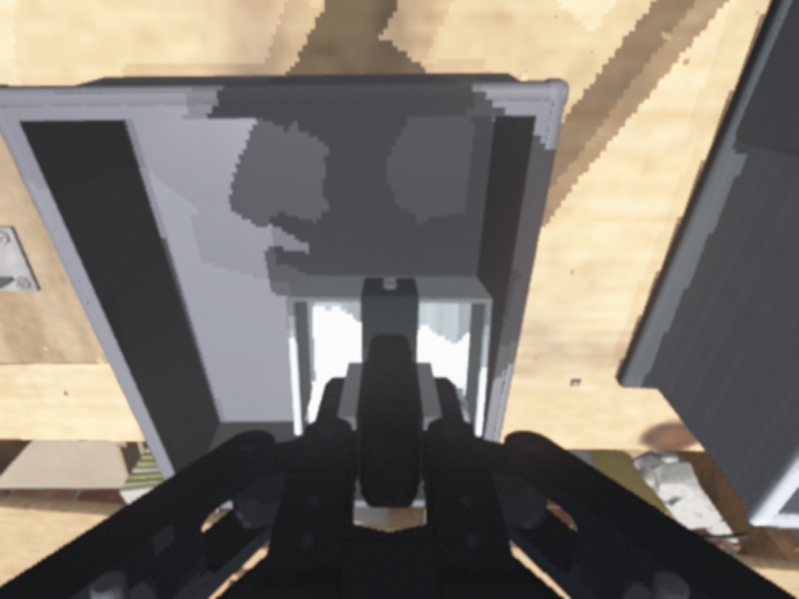

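```bash
python3 -c "
from h import *
snap('scene','s17');crop('s17',220,150,320,225,7,'s17x')
snap('top','t17');crop('t17',260,130,360,230,6,'t17x')
"
```

```text
(no output)
```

View pics/s17x.png

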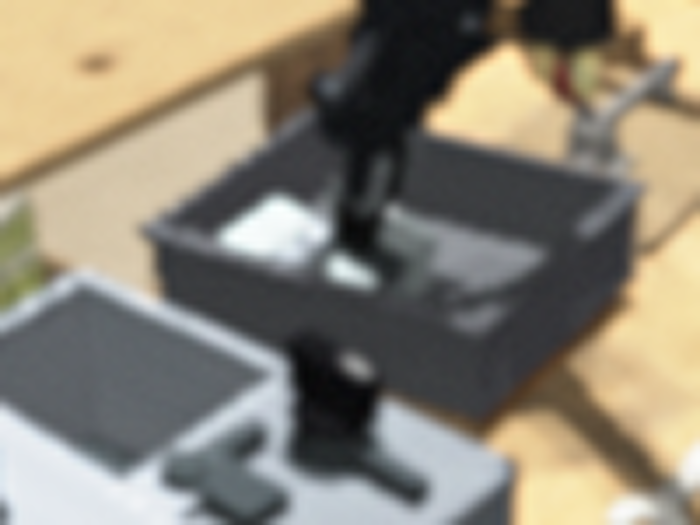

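View pics/t17x.png

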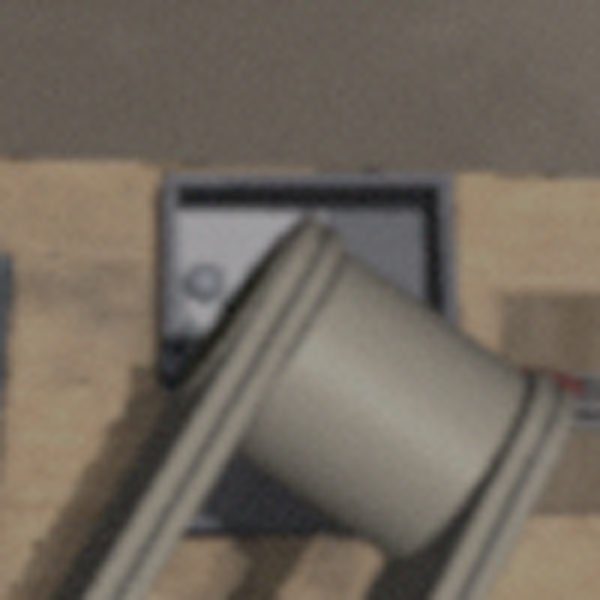

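```bash
python3 -c "
from h import *
p,d,m=load('t17'); print(atz(m,294.2,177.2,40)); print(atd(m,d,294.2,177.2))
snap('top','t18');crop('t18',260,130,360,230,6,'t18x');snap('wrist','w18');crop('w18',150,150,370,300,3.5,'w18x');scoop()
"
```

```text
[ 605.54402726 -199.01211469   40.        ]
[ 604.70718594 -198.58323355   44.63907674]
lipL [ 648.7 -181.8   31.7] lipR [ 649.1 -267.8   31.5] backL [ 550.8 -182.4   11.4] backR [ 551.2 -268.4   11.2] psi 0.3 nose -11.7 roll 0.1
t 21.05 tcp [ 560.6 -225.4   87.8] [ 1.683e+02 -1.000e-01  9.030e+01] F [ 0.  -2.7 -0.7] gap 15.2 q [ -30.5    5.   104.3    7.    60.8 -123.6]
```

View pics/t18x.png

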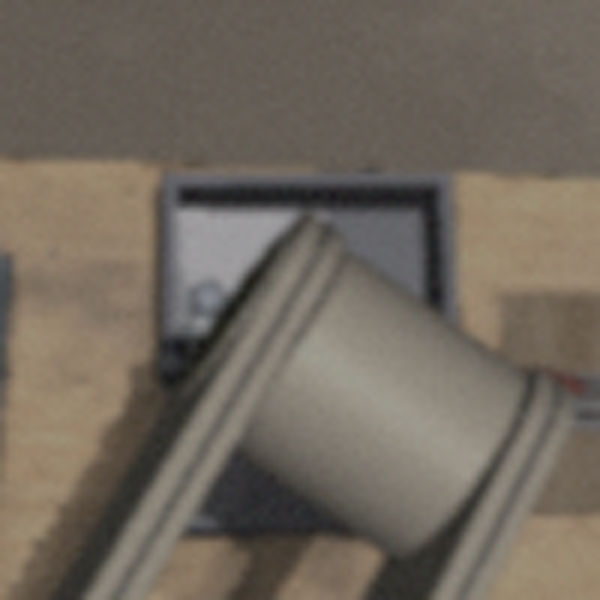

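View pics/w18x.png

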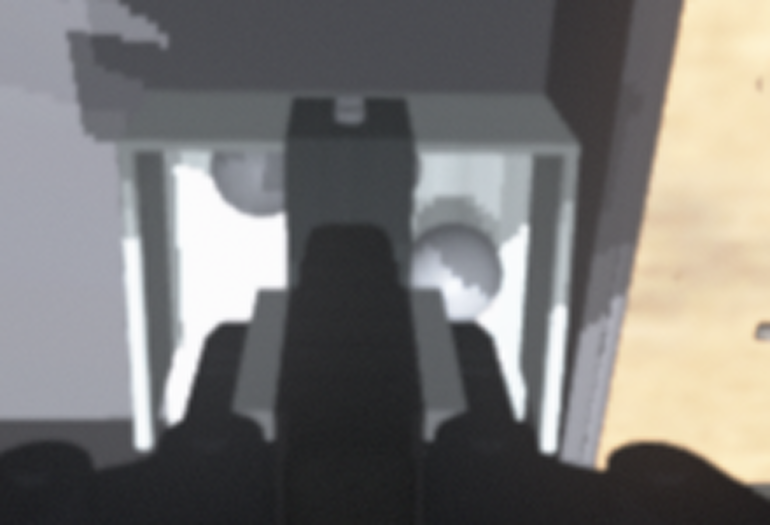

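```bash
python3 -c "
from h import *
p,R=pose(); q=np.array([563,-227,190.]);
plan(q,Rs(0,-13)*S2T,n=4)
pB,RB=tcp_for([575,-9,150],0,-12); print(pB)
plan(pB+[0,0,15],RB*S2T,p0=q,R0=Rs(0,-13)*S2T,n=9) if False else plan(pB+[0,0,15],RB,p0=q,R0=Rs(0,-13)*S2T,n=9)
"
```

```text
4 rows off [[-0.3, 5.8, -24.9], [-0.4, 5.9, -24.9], [-0.4, 6.1, -24.8], [-0.4, 6.2, -24.8]]
rot each [-0.31, -0.04, 0.07]
[486.46137652  -9.         205.81139804]
9 rows off [[24.2, -7.5, -5.2], [24.2, -7.5, -5.2], [24.2, -7.5, -5.2], [24.2, -7.5, -5.2], [24.2, -7.6, -5.2], [24.2, -7.6, -5.2], [24.2, -7.6, -5.2], [24.2, -7.6, -5.1], [24.2, -7.6, -5.1]]
rot each [0.11, 0.0, 0.0]
```

Request:
jog_arm:
  offset:
    - [-1,2,-10]
    - [-1,4,-20]
    - [-1,5,-25]
    - [0,5,-25]
    - [0,3,-15]
    - [0,0,0]
  delta_rot:
    - [-0.4,0,0]
    - [-0.4,0,0]
    - [-0.4,0,0]
    - [-0.4,0,0]
    - [0,0,0]
    - [0,0,0]
  jaw: [5,5,5,5,5,5]

```text
time: 21.65
tool_pos: [557.0, -225.2, 183.6]
tcp_rot: [167.2, -0.6, 90.5]
ft_force: [-0.0, 0.4, -3.5]
finger_gap: 14.8
```

```bash
python3 -c "
from h import *
scoop()
snap('top','t19');crop('t19',260,130,360,230,6,'t19x');snap('wrist','w19');crop('w19',150,150,370,300,3.5,'w19x')
pB,RB=tcp_for([575,-9,165],0,-12); plan(pB,RB,n=10)
"
```

```text
lipL [ 645.8 -180.7  129.5] lipR [ 646.7 -266.7  128.6] backL [ 548.3 -181.4  107.4] backR [ 549.1 -267.4  106.5] psi 0.4 nose -12.8 roll 0.6
t 21.65 tcp [ 557.  -225.2  183.6] [167.2  -0.6  90.5] F [-0.   0.4 -3.5] gap 14.8 q [ -31.3   -1.6  100.6    7.6   70.6 -123.6]
10 rows off [[21.7, -5.8, -5.1], [21.7, -5.8, -5.2], [21.6, -5.8, -5.2], [21.6, -5.8, -5.2], [21.6, -5.8, -5.2], [21.6, -5.9, -5.3], [21.6, -5.9, -5.3], [21.6, -5.9, -5.3], [21.6, -5.9, -5.3], [21.6, -5.9, -5.3]]
rot each [0.06, -0.08, 0.04]
```

View pics/t19x.png

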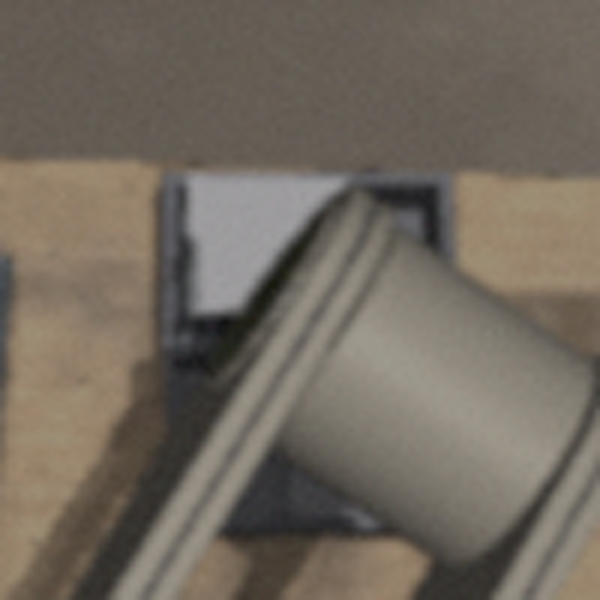

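View pics/w19x.png

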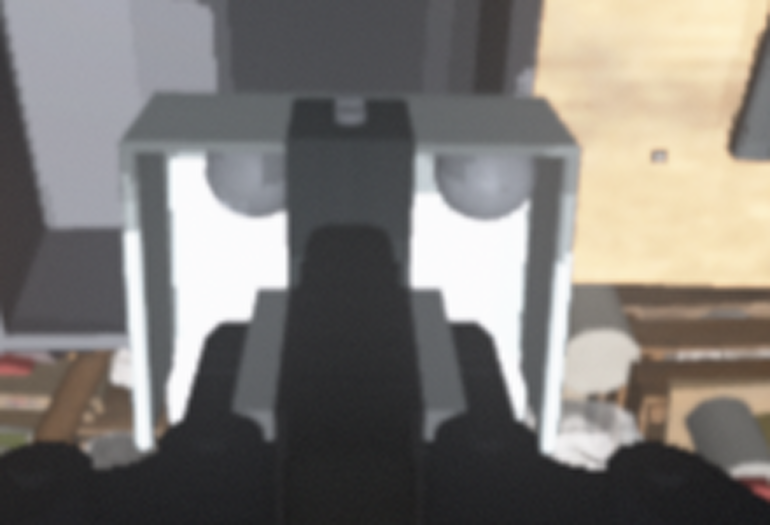

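Request:
jog_arm:
  offset:
    - [8,-3,-5]
    - [16,-6,-6]
    - [22,-6,-6]
    - [24,-6,-6]
    - [24,-6,-6]
    - [24,-6,-6]
    - [24,-6,-5]
    - [24,-6,-5]
    - [20,-6,-5]
    - [14,-5,-5]
    - [6,-2,-3]
    - [0,0,0]
  delta_rot:
    - [0,-0.1,0]
    - [0,-0.1,0]
    - [0,-0.1,0]
    - [0,-0.1,0]
    - [0,-0.1,0]
    - [0,-0.1,0]
    - [0,0,0]
    - [0,0,0]
    - [0,0,0]
    - [0,0,0]
    - [0,0,0]
    - [0,0,0]
  jaw: [5,5,5,5,5,5,5,5,5,5,5,5]

```text
time: 22.95
tool_pos: [473.9, -2.7, 213.7]
tcp_rot: [168.5, -0.8, 90.5]
ft_force: [3.9, -0.1, -1.2]
finger_gap: 14.7
```

```bash
python3 -c "
from h import *
scoop()
snap('top','t20');crop('t20',200,130,360,250,5,'t20x');snap('wrist','w20');crop('w20',0,0,512,384,1.56,'w20x')
"
```

```text
lipL [561.5  42.  157.7] lipR [562.3 -44.  156.5] backL [463.5  41.4 137.8] backR [464.3 -44.6 136.5] psi 0.4 nose -11.5 roll 0.8
t 22.95 tcp [473.9  -2.7 213.7] [168.5  -0.8  90.5] F [ 3.9 -0.1 -1.2] gap 14.7 q [ -8.6 -24.4 116.6   2.7  76.6 -99.4]
```

View pics/t20x.png

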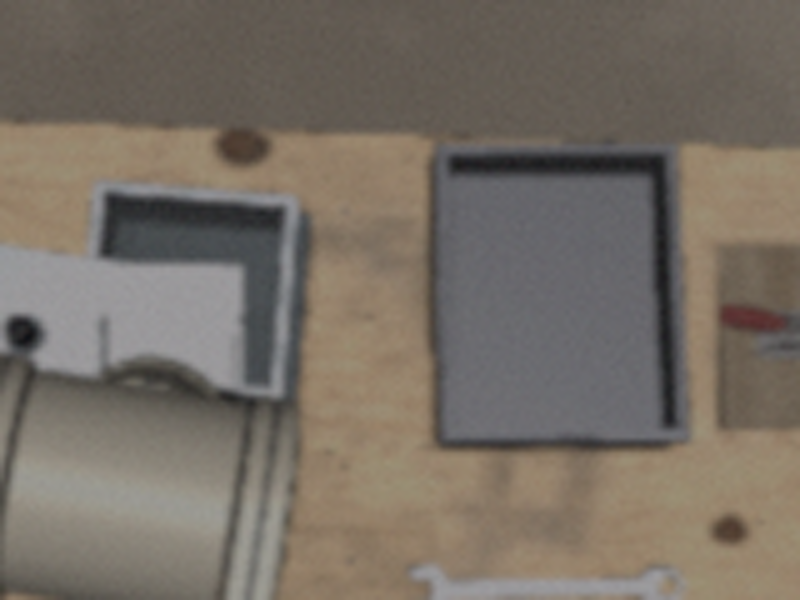

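View pics/w20x.png

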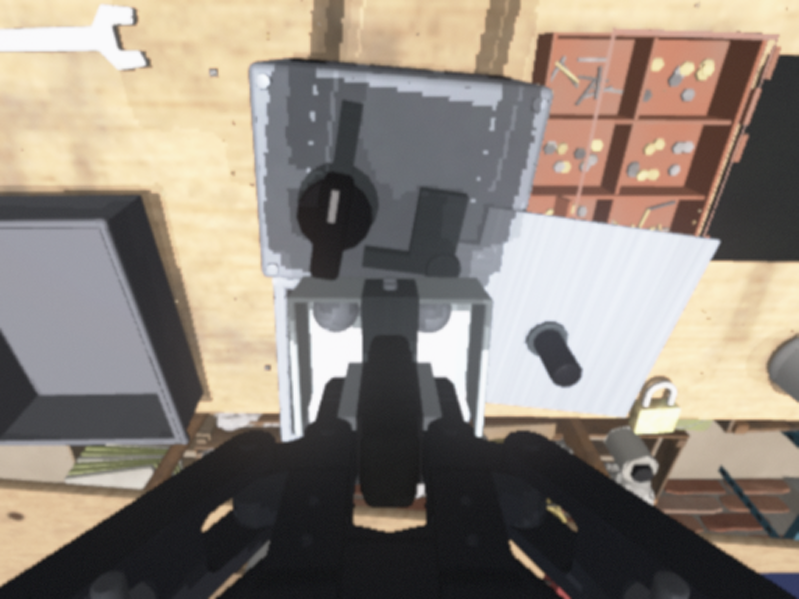

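```bash
python3 -c "
from h import *
p,d,m=load('t20')
for u,v in [(95,185),(300,195),(285,400),(105,195),(288,207),(272,387)]: print(atz(m,200+u/5,130+v/5,98).round(1))
p,d,m=load('w20')
print('knob tip',atz(m,325/1.56,278/1.56,149))
g=lambda a:a
pC,RC=tcp_for([578,-9,150],0,-10); plan(pC,RC,n=3)
pD,RD=tcp_for([555,-9,106],0,42); print(pD); plan(pD,RD,p0=pC,R0=RC,n=7)
"
```

```text
[626.5  54.8  98. ]
[621.3 -80.7  98. ]
[485.3 -72.3  98. ]
[619.8  48.1  98. ]
[613.2 -72.8  98. ]
[493.7 -63.7  98. ]
knob tip [464.10403378 -31.90161473 149.        ]
3 rows off [[-2.0, 5.5, 2.6], [-2.0, 5.5, 2.6], [-2.0, 5.5, 2.5]]
rot each [0.48, -0.31, 0.11]
[548.11067235  -9.         210.43436774]
7 rows off [[0.0, 8.0, 1.2], [0.0, 8.1, 0.1], [0.0, 8.0, -0.9], [0.0, 7.9, -1.9], [0.0, 7.5, -2.9], [0.0, 7.1, -3.9], [-0.0, 6.5, -4.8]]
rot each [7.43, -0.0, -0.0]
```

Request:
jog_arm:
  offset:
    - [-2,5,1.5]
    - [-2,5.5,2]
    - [-2,5,2]
    - [0,0,0]
  delta_rot:
    - [0.3,-0.3,0.1]
    - [0.3,-0.3,0.1]
    - [0.3,-0.3,0.1]
    - [0,0,0]
  jaw: [5,5,5,5]

```text
time: 23.45
tool_pos: [488.8, -8.9, 207.3]
tcp_rot: [169.9, -0.0, 90.0]
ft_force: [-0.8, 0.3, -4.1]
finger_gap: 14.7
```

```bash
python3 -c "
from h import *
scoop()
pD,RD=tcp_for([545,-9,112],0,42); print(pD); plan(pD,RD,n=8)
"
```

```text
lipL [575.4  34.  148.6] lipR [575.4 -52.  148.6] backL [476.9  34.1 131.1] backR [476.9 -51.9 131.1] psi -0.0 nose -10.1 roll 0.0
t 23.45 tcp [488.8  -8.9 207.3] [169.9  -0.   90. ] F [-0.8  0.3 -4.1] gap 14.7 q [ -8.1 -20.  113.8   1.5  76.2 -98.3]
[538.11067235  -9.         216.43436774]
8 rows off [[-0.0, 6.3, -0.0], [-0.0, 6.2, -0.8], [-0.0, 6.1, -1.5], [-0.0, 5.9, -2.1], [-0.0, 5.6, -2.8], [-0.0, 5.3, -3.4], [-0.0, 4.8, -4.0], [-0.0, 4.4, -4.5]]
rot each [6.51, -0.0, -0.0]
```

Request:
jog_arm:
  offset:
    - [0,5.5,0]
    - [0,5.5,-0.5]
    - [0,5.5,-1]
    - [0,5.5,-1.5]
    - [0,5,-2]
    - [0,5,-3]
    - [0,4.5,-4]
    - [0,4,-4]
    - [0,0,0]
    - [0,0,0]
    - [0,0,0]
  delta_rot:
    - [6.5,0,0]
    - [6.5,0,0]
    - [6.5,0,0]
    - [6.5,0,0]
    - [6.5,0,0]
    - [6.5,0,0]
    - [6.5,0,0]
    - [6.5,0,0]
    - [0,0,0]
    - [0,0,0]
    - [0,0,0]
  jaw: [5,5,5,5,5,5,5,5,5,5,5]

```text
time: 24.55
tool_pos: [533.9, -10.0, 200.7]
tcp_rot: [-135.7, 0.0, 89.8]
ft_force: [0.6, 0.2, -2.6]
finger_gap: 14.7
```

```bash
python3 -c "
from h import *
scoop()
snap('scene','s21');crop('s21',180,150,300,240,6,'s21x');snap('wrist','w21');crop('w21',0,0,512,384,1.56,'w21x')
"
```

```text
lipL [536.7  33.   96. ] lipR [536.4 -53.   96. ] backL [465.2  33.2 165.9] backR [464.9 -52.8 165.9] psi -0.2 nose 44.3 roll -0.0
t 24.55 tcp [533.9 -10.  200.7] [-135.7    0.    89.8] F [ 0.6  0.2 -2.6] gap 14.7 q [ -4.5  41.8  55.5  -3.8 126.9 -95.4]
```

View pics/s21x.png

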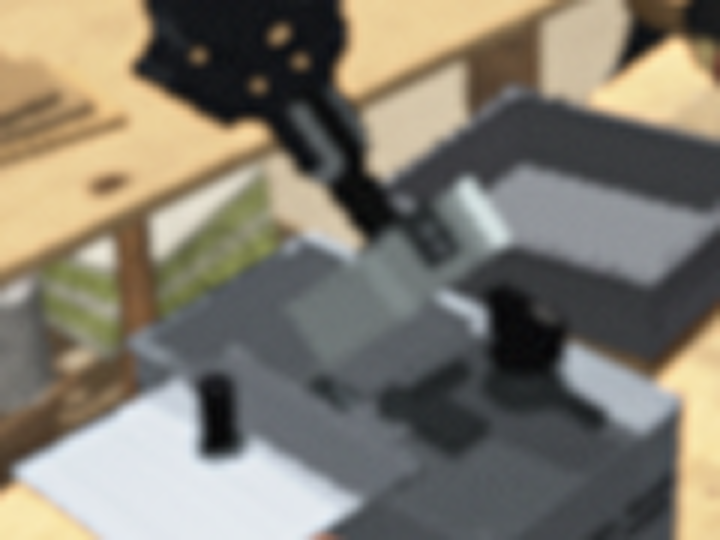

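View pics/w21x.png

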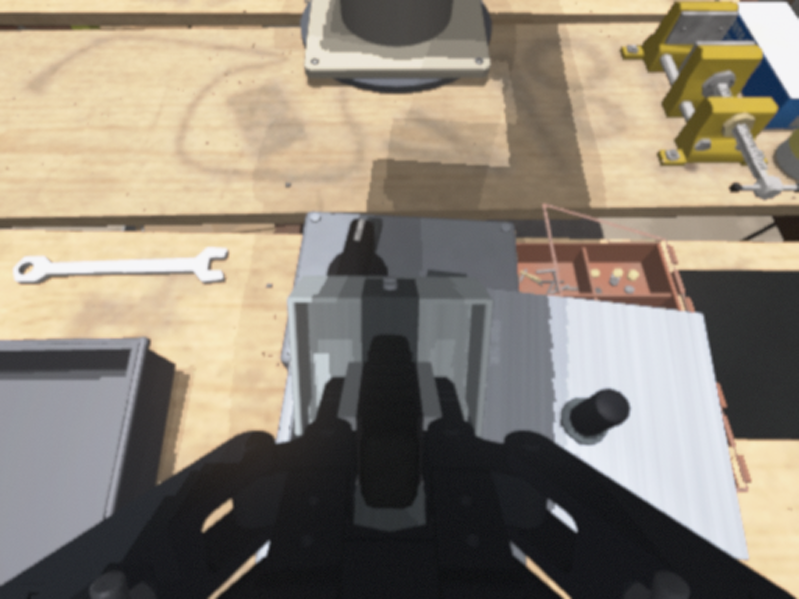

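```bash
python3 -c "
from h import *
p,R=pose(); plan(p+[0,0,60],R,n=2)
q=np.array([500,0,290.]); plan(q,Rs(0,0)*S2T,p0=p+[0,0,60],R0=R,n=6)
"
```

```text
2 rows off [[-0.0, -20.9, -21.5], [-0.0, -20.9, -21.5]]
rot each [0.0, 0.0, 0.0]
6 rows off [[1.6, -7.3, 0.7], [1.7, -7.3, -0.2], [1.7, -7.2, -1.1], [1.7, -7.0, -2.1], [1.7, -6.7, -2.9], [1.7, -6.2, -3.8]]
rot each [-7.36, -0.01, -0.03]
```

Request:
jog_arm:
  offset:
    - [0,-21,-21]
    - [0,-21,-21]
    - [1.5,-7.5,0]
    - [1.5,-7.5,0]
    - [1.5,-7,-1]
    - [1.5,-7,-2]
    - [1.5,-6.5,-3]
    - [1.5,-6,-4]
    - [0,0,0]
  delta_rot:
    - [0,0,0]
    - [0,0,0]
    - [-7.4,0,0]
    - [-7.4,0,0]
    - [-7.4,0,0]
    - [-7.4,0,0]
    - [-7.4,0,0]
    - [-7.4,0,0]
    - [0,0,0]
  jaw: [5,5,5,5,5,5,5,5,5]

```text
time: 25.55
tool_pos: [494.6, -0.3, 308.8]
tcp_rot: [175.8, 0.2, 89.7]
ft_force: [-0.2, -0.7, -3.0]
finger_gap: 14.8
```

```bash
python3 -c "
from h import *
scoop()
snap('top','t22');crop('t22',100,120,360,270,3,'t22x')
"
```

```text
lipL [574.9  42.1 241.3] lipR [574.5 -43.9 241.6] backL [475.2  42.5 234. ] backR [474.8 -43.5 234.3] psi -0.2 nose -4.2 roll -0.2
t 25.55 tcp [ 4.946e+02 -3.000e-01  3.088e+02] [175.8   0.2  89.7] F [-0.2 -0.7 -3. ] gap 14.8 q [ -6.1 -14.4  98.3   0.2  91.9 -95.9]
```

View pics/t22x.png

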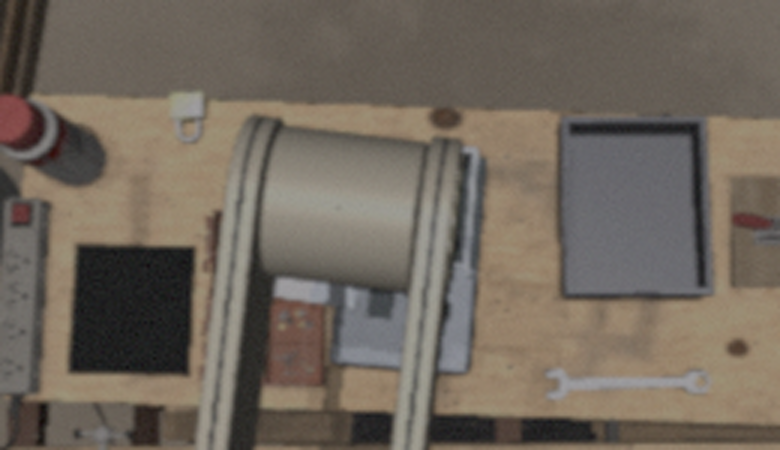

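```bash
python3 -c "
from h import *
p,d,m=load('t22')
c=[atz(m,100+u/3,120+v/3,3) for u,v in [(78,245),(193,248),(188,374),(70,371)]];print(np.round(c,1),np.mean(c,0))
c=np.mean(c,0)
p1,R1=tcp_for([c[0],c[1],150],0,0,(25,0,0)); print(p1)
plan(p1,R1,n=10)
"
```

```text
[[518.7 386.6   3. ]
 [516.6 252.5   3. ]
 [370.8 252.1   3. ]
 [372.8 387.7   3. ]] [444.74535623 319.72985179   3.        ]
[419.74535623 319.72985179 223.        ]
10 rows off [[32.0, -8.4, 7.9], [32.0, -8.3, 8.0], [32.0, -8.2, 8.1], [32.0, -8.1, 8.2], [32.0, -8.1, 8.2], [32.0, -8.0, 8.3], [32.0, -7.9, 8.4], [32.0, -7.8, 8.4], [32.0, -7.8, 8.5], [32.0, -7.7, 8.6]]
rot each [0.41, 0.02, -0.03]
```

Request:
jog_arm:
  offset:
    - [25,-6,3]
    - [32,-8,5]
    - [32,-8,7]
    - [32,-8,8]
    - [32,-8,8]
    - [32,-8,9]
    - [32,-8,9]
    - [32,-8,9]
    - [28,-7,9]
    - [18,-5,8]
    - [8,0,5]
    - [0,0,0]
  delta_rot:
    - [0.4,0,0]
    - [0.4,0,0]
    - [0.4,0,0]
    - [0.4,0,0]
    - [0.4,0,0]
    - [0.4,0,0]
    - [0.4,0,0]
    - [0.4,0,0]
    - [0.4,0,0]
    - [0.4,0,0]
    - [0,0,0]
    - [0,0,0]
  jaw: [5,5,5,5,5,5,5,5,5,5,5,5]

```text
time: 26.8
tool_pos: [429.6, 313.8, 233.4]
tcp_rot: [179.7, 0.5, 89.4]
ft_force: [-0.4, -0.2, -2.1]
finger_gap: 15.0
```

```bash
python3 -c "
from h import *
scoop()
snap('top','t23');crop('t23',180,130,320,250,5,'t23x')
p1,R1=tcp_for([444,319,12],0,0,(25,0,0)); plan(p1,R1,n=8)
"
```

```text
lipL [505.4 355.4 160.4] lipR [504.6 269.4 161.2] backL [405.5 356.4 159.9] backR [404.6 270.4 160.7] psi -0.6 nose -0.3 roll -0.5
t 26.8 tcp [429.6 313.8 233.4] [179.7   0.5  89.4] F [-0.4 -0.2 -2.1] gap 15.0 q [ 31.   -3.1  95.8  -0.6  87.2 -58.4]
8 rows off [[0.9, -1.5, 18.6], [0.8, -1.5, 18.6], [0.8, -1.4, 18.6], [0.8, -1.4, 18.6], [0.8, -1.4, 18.6], [0.8, -1.4, 18.6], [0.7, -1.4, 18.6], [0.7, -1.4, 18.6]]
rot each [0.04, 0.07, -0.07]
```

View pics/t23x.png

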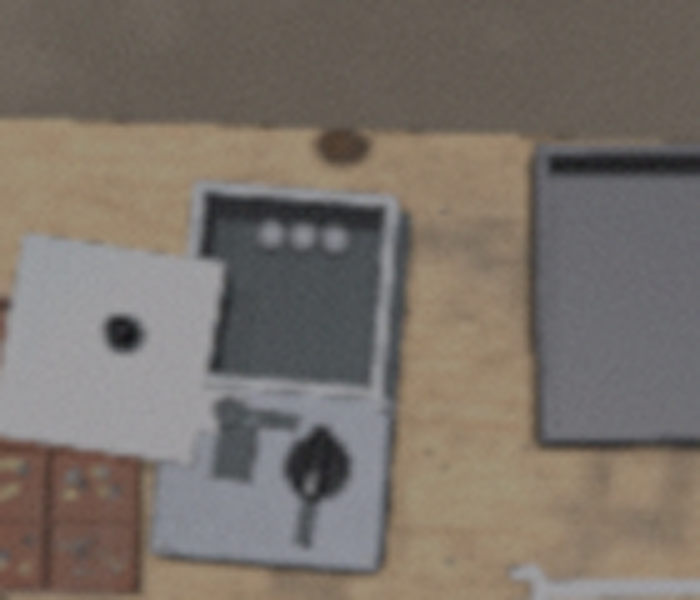

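All three balls sit in the hopper (crop ~270, 303 and 335, row 237) and the tote is empty. Next, set the scoop down on its mat.

Request:
jog_arm:
  offset:
    - [1,-1.5,15]
    - [1,-1.5,19]
    - [1,-1.5,19]
    - [1,-1.5,19]
    - [1,-1.5,19]
    - [1,-1.5,19]
    - [0,-1,15]
    - [0,0,8]
    - [0,0,0]
  delta_rot:
    - [0,0.1,-0.1]
    - [0,0.1,-0.1]
    - [0,0.1,-0.1]
    - [0,0.1,-0.1]
    - [0,0.1,-0.1]
    - [0,0,0]
    - [0,0,0]
    - [0,0,0]
    - [0,0,0]
  jaw: [5,5,5,5,5,5,5,5,5]

```text
time: 27.75
tool_pos: [425.1, 310.2, 94.5]
tcp_rot: [179.4, 0.0, 89.3]
ft_force: [0.7, -0.5, -1.7]
finger_gap: 14.8
```

```bash
python3 -c "
from h import *
scoop()
p1,R1=tcp_for([444,319,4],0,0,(25,0,0)); plan(p1,R1,n=3)
"
```

```text
lipL [501.4 352.2  22.2] lipR [500.3 266.2  22.3] backL [401.4 353.4  21.2] backR [400.3 267.4  21.2] psi -0.7 nose -0.6 roll -0.0
t 27.75 tcp [425.1 310.2  94.5] [179.4   0.   89.3] F [ 0.7 -0.5 -1.7] gap 14.8 q [ 30.8   2.  105.8  -0.4  71.7 -58.4]
3 rows off [[2.9, -2.1, 5.8], [2.9, -2.1, 5.8], [2.9, -2.1, 5.8]]
rot each [0.2, 0.01, -0.23]
```

Request:
jog_arm:
  offset:
    - [3,-2,5]
    - [3,-2,5]
    - [3,-2,4]
    - [0,0,2]
    - [0,0,1.5]
    - [0,0,0]
  delta_rot:
    - [0.2,0,-0.2]
    - [0.2,0,-0.2]
    - [0.2,0,-0.2]
    - [0,0,0]
    - [0,0,0]
    - [0,0,0]
  jaw: [5,5,5,5,5,5]

```text
time: 28.35
tool_pos: [420.9, 320.7, 78.4]
tcp_rot: [179.8, -0.1, 89.9]
ft_force: [0.0, -0.1, -2.2]
finger_gap: 15.0
```

```bash
python3 -c "
from h import *
scoop()"
```

```text
lipL [496.2 363.7   5.7] lipR [496.1 277.7   5.6] backL [396.2 363.8   5.4] backR [396.1 277.8   5.2] psi -0.1 nose -0.2 roll 0.1
t 28.35 tcp [420.9 320.7  78.4] [ 1.798e+02 -1.000e-01  8.990e+01] F [ 0.  -0.1 -2.2] gap 15.0 q [ 31.8   3.8 105.8  -0.   70.2 -58.2]
```

Request:
jog_arm:
  offset:
    - [0,0,1.5]
    - [0,0,1.5]
    - [0,0,1]
    - [0,0,0]
  delta_rot:
    - [0,0,0]
    - [0,0,0]
    - [0,0,0]
    - [0,0,0]
  jaw: [5,5,5,5]

```text
time: 28.75
tool_pos: [422.1, 321.3, 76.5]
tcp_rot: [179.7, -0.2, 89.9]
ft_force: [-0.0, 0.7, -3.0]
finger_gap: 15.1
```

```bash
python3 -c "
from h import *
scoop()"
```

```text
lipL [497.6 364.4   4.1] lipR [497.5 278.4   3.8] backL [397.6 364.6   3.5] backR [397.5 278.6   3.2] psi -0.1 nose -0.3 roll 0.2
t 28.75 tcp [422.1 321.3  76.5] [179.7  -0.2  89.9] F [-0.   0.7 -3. ] gap 15.1 q [ 31.8   4.  105.8  -0.   69.9 -58.2]
```

Request:
jog_arm:
  offset:
    - [0,0,1.5]
    - [0,0,0]
    - [0,0,0]
    - [0,0,0]
    - [0,0,-10]
    - [0,0,-30]
    - [0,0,-40]
    - [0,0,-40]
    - [0,0,0]
  delta_rot:
    - [0,0,0]
    - [0,0,0]
    - [0,0,0]
    - [0,0,0]
    - [0,0,0]
    - [0,0,0]
    - [0,0,0]
    - [0,0,0]
    - [0,0,0]
  jaw: [5,25,40,45,45,45,45,45,45]

```text
time: 29.65
tool_pos: [421.2, 320.6, 201.6]
tcp_rot: [179.7, -0.2, 89.9]
ft_force: [1.0, 0.1, 1.3]
finger_gap: 38.1
```

```bash
python3 -c "
from h import *
st()
snap('wrist','w24');crop('w24',0,0,512,384,1.56,'w24x')
p,R=pose()
plan([528,98,215],[180,0,140],n=9)
"
```

```text
t 29.65 tcp [421.2 320.6 201.6] [179.7  -0.2  89.9] F [1.  0.1 1.3] gap 38.1 q [ 31.7  -3.   99.1  -0.   83.5 -58.1]
9 rows off [[-24.6, 12.0, -1.8], [-25.7, 9.6, -1.8], [-26.5, 7.0, -1.8], [-27.1, 4.4, -1.8], [-27.4, 1.8, -1.8], [-27.4, -0.9, -1.8], [-27.2, -3.5, -1.8], [-26.7, -6.2, -1.8], [-26.0, -8.7, -1.8]]
rot each [0.02, 0.0, -5.57]
```

View pics/w24x.png

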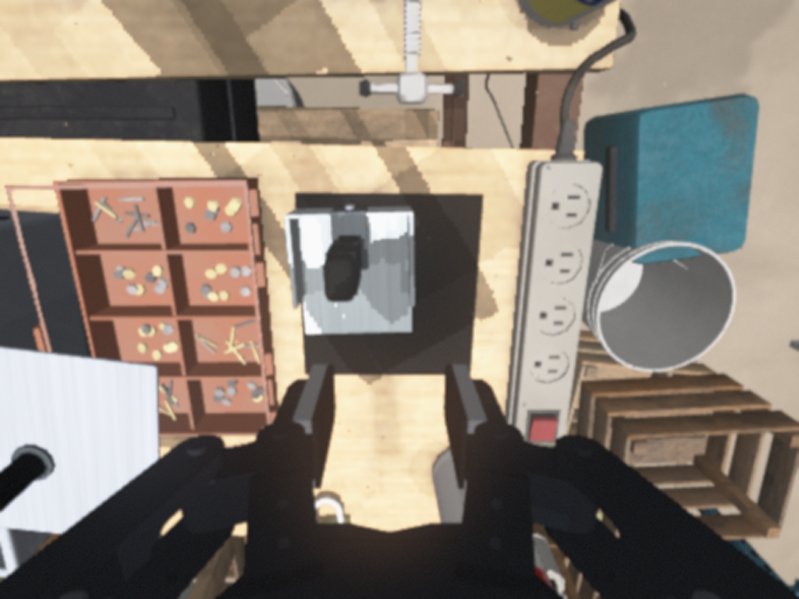

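```bash
python3 -c "
from h import *
p,d,m=load('w24')
f=lambda u,v,z: atz(m,u/1.56,v/1.56,z).round(1)
print('mat',[f(*a,3) for a in [(300,194),(482,196),(472,374),(305,372)]])
print('lip',f(304,334,5),f(413,331,5),'back top',f(287,213,37),f(413,210,37))
P,d=cloud('w24')
s=(d>0)&(P[...,2]>112)&(P[...,2]<124)&(abs(P[...,0]-420)<50)&(abs(P[...,1]-300)<70);Q=P[s];
from collections import Counter
print(len(Q),Q.mean(0),Q.min(0),Q.max(0))
"
```

```text
mat [array([372.5, 255.5,   3. ]), array([374.3, 390.3,   3. ]), array([521.2, 390.9,   3. ]), array([518.8, 250.4,   3. ])]
lip [483.5 252.    5. ] [481.2 340.5   5. ] back top [382.  252.4  37. ] [380.2 337.4  37. ]
548 [405.73266921 294.85561112 118.52112857] [394.94196325 286.31357837 112.16625039] [418.11831774 302.51665961 121.15675502]
```

```bash
python3 -c "
from h import *
p,d,m=load('t23'); print(atz(m,180+122/5,130+333/5,143))
plan([527,97,215],[180,0,134],n=9)
"
```

```text
[521.66213065  94.05370237 143.        ]
9 rows off [[-24.8, 11.9, -1.8], [-25.7, 9.8, -1.8], [-26.4, 7.5, -1.8], [-27.0, 5.2, -1.8], [-27.3, 2.9, -1.8], [-27.5, 0.6, -1.8], [-27.4, -1.8, -1.8], [-27.2, -4.1, -1.8], [-26.7, -6.4, -1.8]]
rot each [0.02, 0.0, -4.9]
```

Request:
jog_arm:
  offset:
    - [-25,12,-3]
    - [-26,10,-3]
    - [-26,7.5,-2]
    - [-27,5,-2]
    - [-27,3,-2]
    - [-27,0.5,-2]
    - [-27,-2,-1]
    - [-24,-4,-1]
    - [-12,-3,0]
    - [0,0,0]
    - [0,0,0]
  delta_rot:
    - [0,0,-4.9]
    - [0,0,-4.9]
    - [0,0,-4.9]
    - [0,0,-4.9]
    - [0,0,-4.9]
    - [0,0,-4.9]
    - [0,0,-4.9]
    - [0,0,-4.9]
    - [0,0,-3]
    - [0,0,0]
    - [0,0,0]
  jaw: [60,60,60,60,60,60,60,60,60,60,60]

```text
time: 30.8
tool_pos: [517.5, 106.3, 204.9]
tcp_rot: [-179.4, -0.4, 133.8]
ft_force: [-0.4, 0.9, -0.2]
finger_gap: 51.6
```

```bash
python3 -c "
from h import *
st()
snap('wrist','w25');P,d=cloud('w25')
s=(d>0)&(P[...,2]>140)&(P[...,2]<147)&(abs(P[...,0]-527)<25)&(abs(P[...,1]-97)<25);Q=P[s];
print(len(Q),Q.mean(0),Q.min(0),Q.max(0))
c=(Q.min(0)+Q.max(0))/2; plan([c[0],c[1],117],[180,0,132],n=6)
"
```

```text
t 30.8 tcp [517.5 106.3 204.9] [-179.4   -0.4  133.8] F [-0.4  0.9 -0.2] gap 51.6 q [   6.1   -2.2   98.    -0.    84.9 -127.8]
390 [526.6482295   96.9186498  143.09303341] [518.60622064  88.94810861 140.02724845] [535.52835357 106.43662353 145.10631769]
6 rows off [[-2.3, 0.3, 14.6], [-2.3, 0.3, 14.6], [-2.2, 0.3, 14.6], [-2.2, 0.3, 14.6], [-2.2, 0.2, 14.6], [-2.2, 0.2, 14.6]]
rot each [-0.1, -0.07, 0.31]
```

Request:
jog_arm:
  offset:
    - [-6,0.5,8]
    - [-6,0.5,10]
    - [-2,0.5,14]
    - [0,0,15]
    - [0,0,15]
    - [0,0,12]
    - [0,0,0]
  delta_rot:
    - [-0.2,-0.1,0.3]
    - [-0.2,-0.1,0.3]
    - [-0.2,-0.1,0.3]
    - [0,0,0]
    - [0,0,0]
    - [0,0,0]
    - [0,0,0]
  jaw: [60,60,60,60,60,60,60]
  newtons: 25

```text
time: 31.55
tool_pos: [527.0, 99.6, 123.0]
tcp_rot: [180.0, -0.2, 132.9]
ft_force: [-0.2, 1.3, -0.1]
finger_gap: 51.1
```

```bash
python3 -c "
from h import *
st()
plan([527,97.3,115],[180,0,132],n=2)
"
```

```text
t 31.55 tcp [527.   99.6 123. ] [180.   -0.2 132.9] F [-0.2  1.3 -0.1] gap 51.1 q [ 5.100e+00  2.200e+00  1.024e+02  1.000e-01  7.550e+01 -1.278e+02]
2 rows off [[-0.9, -0.8, 4.0], [-0.9, -0.8, 4.0]]
rot each [0.0, -0.09, 0.44]
```

Request:
jog_arm:
  offset:
    - [-1,0.5,4]
    - [-1,0.5,4]
    - [0,0,0]
    - [0,0,0]
    - [0,0,0]
    - [0,0,0]
  delta_rot:
    - [0,0,0]
    - [0,0,0]
    - [0,0,0]
    - [0,0,0]
    - [0,0,0]
    - [0,0,0]
  jaw: [60,60,10,10,10,10]

```text
time: 32.15
tool_pos: [530.3, 99.1, 115.6]
tcp_rot: [179.9, -0.1, 132.9]
ft_force: [0.0, -1.2, -4.5]
finger_gap: 17.9
```

```bash
python3 -c "
from h import *
st()
p0,R0=pose()
H=np.array([477.5,29])
v=p0[:2]-H;print(np.hypot(*v),np.degrees(np.arctan2(v[1],v[0])))
"
```

```text
t 32.15 tcp [530.3  99.1 115.6] [ 1.799e+02 -1.000e-01  1.329e+02] F [ 0.  -1.2 -4.5] gap 17.9 q [ 5.000e+00  3.000e+00  1.024e+02  1.000e-01  7.460e+01 -1.279e+02]
87.73294294072296 53.03170909774565
```

Request:
jog_arm:
  offset:
    - [-8.6,1.1,0]
    - [-8.6,1.1,0]
    - [-8.6,1.1,0]
    - [-8.6,1.1,0]
    - [-8.6,1.1,0]
    - [-8.6,1.1,0]
  delta_rot:
    - [0,0,5.7]
    - [0,0,5.7]
    - [0,0,5.7]
    - [0,0,5.7]
    - [0,0,5.7]
    - [0,0,5.7]
  jaw: [10,10,10,10,10,10]

```text
time: 32.75
tool_pos: [560.9, 56.6, 115.6]
tcp_rot: [179.9, -0.1, 97.6]
ft_force: [-0.5, -1.5, -1.9]
finger_gap: 17.3
```

```bash
python3 -c "
from h import *
st()
p0,R0=pose()
H=np.array([477.5,29])
v=p0[:2]-H;print(np.hypot(*v),np.degrees(np.arctan2(v[1],v[0])))
"
```

```text
t 32.75 tcp [560.9  56.6 115.6] [ 1.799e+02 -1.000e-01  9.760e+01] F [-0.5 -1.5 -1.9] gap 17.3 q [  0.5   6.7  98.5   0.1  74.8 -97.2]
87.88378410462164 18.30734972086184
```

Request:
jog_arm:
  offset:
    - [-8.6,1.1,0]
    - [-8.6,1.1,0]
    - [-8.6,1.1,0]
    - [-8.6,1.1,0]
    - [-8.6,1.1,0]
    - [-8.6,1.1,0]
    - [-8.6,1.1,0]
  delta_rot:
    - [0,0,5.7]
    - [0,0,5.7]
    - [0,0,5.7]
    - [0,0,5.7]
    - [0,0,5.7]
    - [0,0,5.7]
    - [0,0,5.7]
  jaw: [10,10,10,10,10,10,10]

```text
time: 33.45
tool_pos: [558.4, -6.1, 115.6]
tcp_rot: [179.9, -0.0, 56.1]
ft_force: [-0.2, -0.1, -1.2]
finger_gap: 17.0
```

```bash
python3 -c "
from h import *
st()
p0,R0=pose()
H=np.array([477.5,29])
v=p0[:2]-H;print(np.hypot(*v),np.degrees(np.arctan2(v[1],v[0])))
"
```

```text
t 33.45 tcp [558.4  -6.1 115.6] [179.9  -0.   56.1] F [-0.2 -0.1 -1.2] gap 17.0 q [ -5.9   5.9  99.3   0.   74.7 -62. ]
88.23541836312717 -23.464495264672276
```

Request:
jog_arm:
  offset:
    - [-7,0.9,0]
    - [-5,0.6,0]
    - [-2.5,0.2,0]
    - [-1,0,0]
  delta_rot:
    - [0,0,4.5]
    - [0,0,3.5]
    - [0,0,1]
    - [0,0,0]
  jaw: [10,10,10,10]

```text
time: 33.85
tool_pos: [551.7, -18.8, 115.7]
tcp_rot: [179.9, -0.4, 46.5]
ft_force: [6.0, 5.0, -7.2]
finger_gap: 17.4
```

```bash
python3 -c "
from h import *
st()
p0,R0=pose()
H=np.array([477.5,29])
v=p0[:2]-H;print(np.hypot(*v),np.degrees(np.arctan2(v[1],v[0])))
"
```

```text
t 33.85 tcp [551.7 -18.8 115.7] [179.9  -0.4  46.5] F [ 6.   5.  -7.2] gap 17.4 q [ -7.4   4.7 100.6   0.3  74.4 -54. ]
88.27670339383982 -32.81886663478351
```

Request:
jog_arm:
  offset:
    - [0,0,0]
    - [0,0,0]
    - [0,0,-30]
    - [0,0,-45]
    - [0,0,-10]
  delta_rot:
    - [0,0,0]
    - [0,0,0]
    - [0,0,0]
    - [0,0,-4]
    - [0,0,-8]
  jaw: [40,50,50,50,50]

```text
time: 34.35
tool_pos: [549.4, -18.9, 201.4]
tcp_rot: [-179.9, -0.2, 58.9]
ft_force: [0.3, 0.0, -0.1]
finger_gap: 42.7
```

```bash
python3 -c "
from h import *
st()
plan([443.5,-29.5,200],[180,0,80],n=6)
"
```

```text
t 34.35 tcp [549.4 -18.9 201.4] [-179.9   -0.2   58.9] F [ 0.3  0.  -0.1] gap 42.7 q [ -7.4   0.6  95.6   0.2  83.8 -66.3]
6 rows off [[-10.6, -14.2, 0.2], [-9.7, -14.8, 0.2], [-8.8, -15.4, 0.2], [-7.9, -15.9, 0.2], [-6.9, -16.4, 0.2], [-5.8, -16.7, 0.2]]
rot each [-0.01, -0.03, -3.52]
```

Request:
jog_arm:
  offset:
    - [-10.5,-14,0]
    - [-10,-15,0]
    - [-9,-15,0]
    - [-8,-16,0]
    - [-7,-15,0]
    - [-3,-8,0]
    - [0,0,0]
    - [0,0,0]
  delta_rot:
    - [0,0,-3.5]
    - [0,0,-3.5]
    - [0,0,-3.5]
    - [0,0,-3.5]
    - [0,0,-3.5]
    - [0,0,-2.5]
    - [0,0,0]
    - [0,0,0]
  jaw: [50,50,50,50,50,50,50,50]

```text
time: 35.15
tool_pos: [454.2, -32.2, 208.5]
tcp_rot: [179.3, -0.1, 80.1]
ft_force: [-0.1, 0.2, -0.5]
finger_gap: 42.7
```

```bash
python3 -c "
from h import *
st()
snap('wrist','w26');crop('w26',0,0,512,384,1.56,'w26x');P,d=cloud('w26')
s=(d>0)&(P[...,2]>144)&(P[...,2]<153)&(abs(P[...,0]-443)<30)&(abs(P[...,1]+29)<22);Q=P[s];
print(len(Q),Q.min(0),Q.max(0),cv2.minAreaRect(Q[:,:2].astype(np.float32)))
"
```

```text
t 35.15 tcp [454.2 -32.2 208.5] [ 1.793e+02 -1.000e-01  8.010e+01] F [-0.1  0.2 -0.5] gap 42.7 q [-1.060e+01 -1.570e+01  1.097e+02  1.000e-01  8.530e+01 -9.070e+01]
1068 [420.34020895 -39.36973637 144.14871714] [465.56637885 -18.85691107 150.97079914] ((442.9238586425781, -28.7539005279541), (13.470584869384766, 44.923423767089844), 79.61088562011719)
```

View pics/w26x.png

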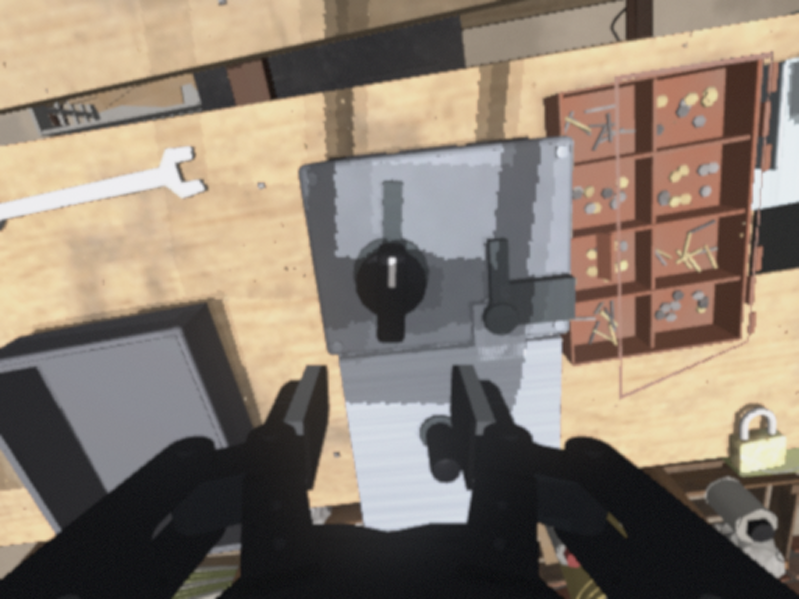

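```bash
python3 -c "
from h import *
plan([443,-29,160],[180,0,79.7],n=4)
"
```

```text
4 rows off [[0.3, -3.1, 12.1], [0.3, -3.0, 12.1], [0.3, -3.0, 12.1], [0.3, -3.0, 12.1]]
rot each [0.17, -0.02, 0.1]
```

Request:
jog_arm:
  offset:
    - [0.3,-3,12]
    - [0.3,-3,12]
    - [0.3,-3,12]
    - [0.3,-2,10]
    - [0,0,0]
  delta_rot:
    - [0.2,0,0.1]
    - [0.2,0,0.1]
    - [0.2,0,0.1]
    - [0,0,0]
    - [0,0,0]
  jaw: [50,50,50,50,50]
  newtons: 60

```text
time: 35.7
tool_pos: [443.1, -28.3, 156.7]
tcp_rot: [-179.9, -0.1, 79.7]
ft_force: [-0.9, -0.2, -0.6]
finger_gap: 42.3
```

```bash
python3 -c "
from h import *
st()
plan([443,-29,129],[180,0,79.7],n=3)
"
```

```text
t 35.7 tcp [443.1 -28.3 156.7] [-1.799e+02 -1.000e-01  7.970e+01] F [-0.9 -0.2 -0.6] gap 42.3 q [-1.040e+01 -1.460e+01  1.143e+02  1.000e-01  8.050e+01 -9.010e+01]
3 rows off [[-0.2, 0.0, 9.2], [-0.2, 0.0, 9.2], [-0.2, 0.0, 9.2]]
rot each [-0.05, -0.03, -0.0]
```

Request:
jog_arm:
  offset:
    - [0,0,9]
    - [0,0,9]
    - [0,0,8]
    - [0,0,1]
    - [0,0,0]
    - [0,0,0]
    - [0,0,0]
    - [0,0,0]
  delta_rot:
    - [0,0,0]
    - [0,0,0]
    - [0,0,0]
    - [0,0,0]
    - [0,0,0]
    - [0,0,0]
    - [0,0,0]
    - [0,0,0]
  jaw: [50,50,50,50,5,5,5,5]

```text
time: 36.5
tool_pos: [442.8, -29.1, 127.3]
tcp_rot: [-179.8, -0.0, 79.6]
ft_force: [0.1, 0.5, -4.0]
finger_gap: 12.7
```

```bash
python3 -c "
from h import *
st()"
```

```text
t 36.5 tcp [442.8 -29.1 127.3] [-179.8   -0.    79.6] F [ 0.1  0.5 -4. ] gap 12.7 q [-10.4 -13.  116.1   0.   77.1 -90. ]
```

Request:
jog_arm:
  offset:
    - [0,0,0]
    - [0,0,0]
    - [0,0,0]
    - [0,0,0]
    - [0,0,0]
    - [0,0,0]
    - [0,0,0]
    - [0,0,0]
    - [0,0,0]
    - [0,0,0]
  delta_rot:
    - [0,0,7.5]
    - [0,0,7.5]
    - [0,0,7.5]
    - [0,0,7.5]
    - [0,0,7.5]
    - [0,0,7.5]
    - [0,0,7.5]
    - [0,0,7.5]
    - [0,0,7.5]
    - [0,0,5]
  jaw: [5,5,5,5,5,5,5,5,5,5]

```text
time: 37.5
tool_pos: [443.3, -28.9, 127.3]
tcp_rot: [-179.9, 0.1, 4.3]
ft_force: [-1.4, -2.0, -2.7]
finger_gap: 12.3
```

```bash
python3 -c "
from h import *
st();print(monitor.sense()['wrist_torque'])"
```

```text
t 37.5 tcp [443.3 -28.9 127.3] [-1.799e+02  1.000e-01  4.300e+00] F [-1.4 -2.  -2.7] gap 12.3 q [-1.040e+01 -1.300e+01  1.162e+02  1.000e-01  7.700e+01 -1.480e+01]
[-0.21505367 -0.11470334  0.05553555]
```

Request:
jog_arm:
  offset:
    - [0,0,0]
    - [0,0,0]
    - [0,0,0]
  delta_rot:
    - [0,0,4]
    - [0,0,4]
    - [0,0,2]
  jaw: [5,5,5]

```text
time: 37.8
tool_pos: [443.3, -28.9, 127.3]
tcp_rot: [-179.9, 0.0, -6.1]
ft_force: [-1.3, -2.5, -2.1]
finger_gap: 12.9
```

```bash
python3 -c "
from h import *
st();print(monitor.sense()['wrist_torque'])"
```

```text
t 37.8 tcp [443.3 -28.9 127.3] [-179.9    0.    -6.1] F [-1.3 -2.5 -2.1] gap 12.9 q [-1.040e+01 -1.310e+01  1.162e+02  1.000e-01  7.690e+01 -4.300e+00]
[-0.37117637  0.06807402  1.18831331]
```

Request:
jog_arm:
  offset:
    - [0,0,0]
    - [0,0,0]
    - [0,0,-30]
    - [0,0,-45]
    - [0,0,-30]
    - [0,0,0]
  delta_rot:
    - [0,0,0]
    - [0,0,0]
    - [0,0,0]
    - [0,0,0]
    - [0,0,0]
    - [0,0,0]
  jaw: [40,50,50,50,50,50]

```text
time: 38.4
tool_pos: [443.3, -28.2, 236.2]
tcp_rot: [-179.8, 0.0, -5.8]
ft_force: [-0.0, -0.7, -0.3]
finger_gap: 42.8
```

```bash
python3 -c "
from h import *
st()
snap('wrist','w27');crop('w27',100,20,500,300,2,'w27x');P,d=cloud('w27')
s=(d>0)&(P[...,2]>144)&(P[...,2]<153)&(abs(P[...,0]-443)<25)&(abs(P[...,1]+29)<30);Q=P[s];
print(len(Q),cv2.minAreaRect(Q[:,:2].astype(np.float32)))
snap('top','t27');crop('t27',100,130,360,270,3,'t27x')
snap('scene','s27');crop('s27',0,0,512,384,1.56,'s27x')
"
```

```text
t 38.4 tcp [443.3 -28.2 236.2] [-179.8    0.    -5.8] F [-0.  -0.7 -0.3] gap 42.8 q [-1.040e+01 -1.750e+01  1.083e+02  1.000e-01  8.930e+01 -4.500e+00]
832 ((443.45880126953125, -28.80999183654785), (45.21295166015625, 13.976887702941895), 85.87335205078125)
```

View pics/w27x.png

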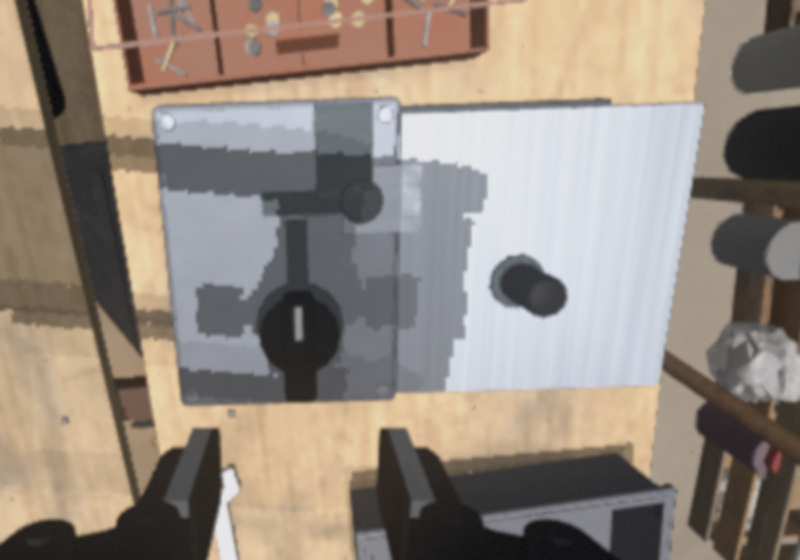

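View pics/t27x.png

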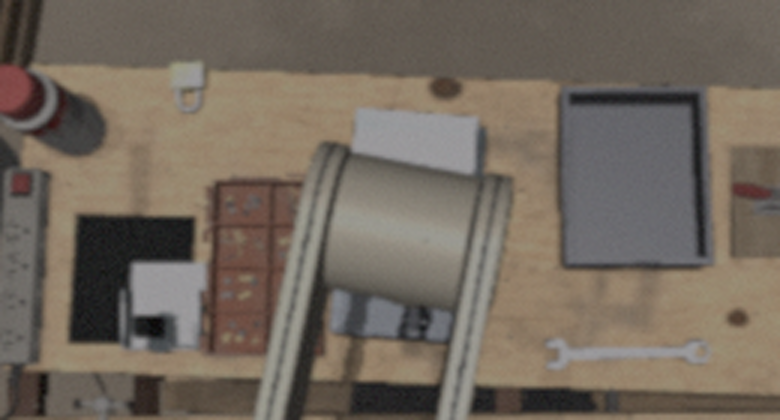

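View pics/s27x.png

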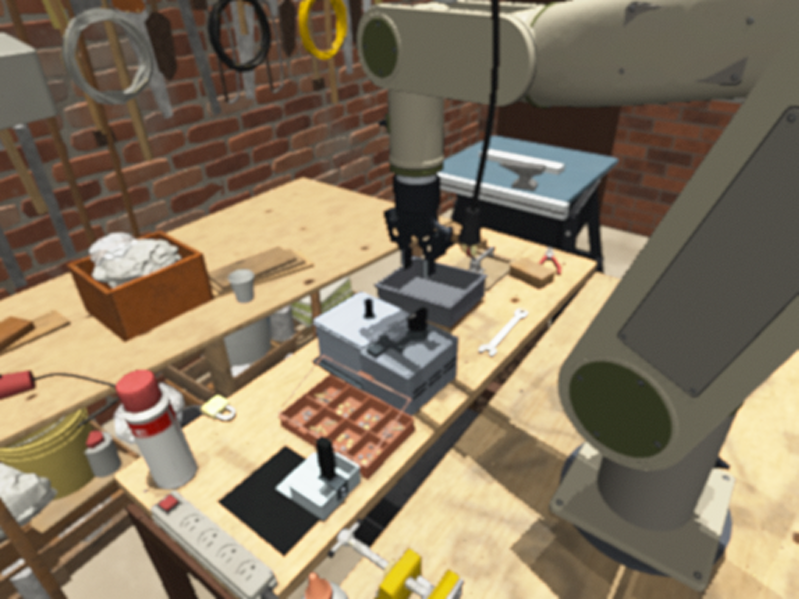

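```bash
python3 -c "
from h import *
p,d,m=load('t27')
f=lambda u,v,z: atz(m,100+u/3,130+v/3,z).round(1)
print('lip',f(133,262,3),f(207,263,3))
crop('t27',130,205,180,255,12,'t27y')
plan([405,285,260],[180,0,87],n=10)
P,d=cloud('t27'); s=(d>0)&(P[...,2]>105)&(P[...,2]<130)&(abs(P[...,0]-405)<60)&(abs(P[...,1]-280)<60);print(P[s].mean(0),s.sum())
"
```

```text
lip [464.5 319.9   3. ] [464.3 234.1   3. ]
10 rows off [[-6.8, -30.8, -2.8], [-1.7, -31.4, -2.8], [3.4, -31.3, -2.8], [8.4, -30.4, -2.9], [13.2, -28.6, -2.9], [17.6, -26.1, -2.9], [21.6, -22.9, -2.9], [25.0, -19.1, -2.9], [27.8, -14.8, -2.9], [29.8, -10.2, -2.9]]
rot each [-0.05, 0.02, -9.29]
[389.73051927 277.23539287 117.44953468] 45
```

View pics/t27y.png

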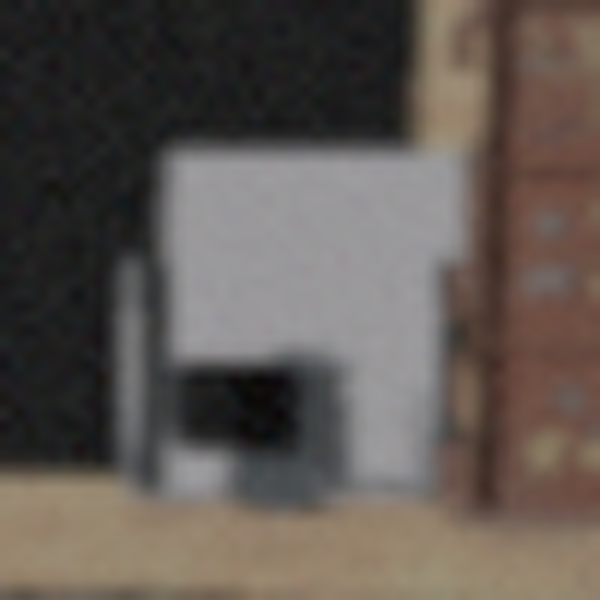

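```bash
python3 -c "
from h import *
plan([395,277,250],[180,0,89],n=12)
"
```

```text
12 rows off [[-6.4, -24.9, -1.5], [-2.9, -25.5, -1.5], [0.6, -25.7, -1.5], [4.1, -25.4, -1.5], [7.6, -24.5, -1.6], [10.9, -23.3, -1.6], [14.0, -21.5, -1.6], [16.8, -19.4, -1.6], [19.3, -16.9, -1.6], [21.5, -14.1, -1.6], [23.2, -11.0, -1.6], [24.5, -7.7, -1.6]]
rot each [-0.04, 0.02, -7.91]
```

Request:
jog_arm:
  offset:
    - [-6,-24,-3]
    - [-3,-25,-3]
    - [0.5,-25,-3]
    - [4,-25,-3]
    - [7.5,-24,-3]
    - [11,-23,-2]
    - [14,-21,-2]
    - [17,-19,-2]
    - [19,-17,-1]
    - [21,-14,0]
    - [20,-9,0]
    - [10,-3,0]
    - [0,0,0]
    - [0,0,0]
  delta_rot:
    - [0,0,-7.9]
    - [0,0,-7.9]
    - [0,0,-7.9]
    - [0,0,-7.9]
    - [0,0,-7.9]
    - [0,0,-7.9]
    - [0,0,-7.9]
    - [0,0,-7.9]
    - [0,0,-7.9]
    - [0,0,-7.9]
    - [0,0,-7]
    - [0,0,-4]
    - [0,0,0]
    - [0,0,0]
  jaw: [50,50,50,50,50,50,50,50,50,50,50,50,50,50]

```text
time: 39.95
tool_pos: [377.8, 260.5, 227.3]
tcp_rot: [-177.2, 0.4, 87.9]
ft_force: [-0.1, 0.0, -1.1]
finger_gap: 42.7
```

```bash
cat >> h.py <<'E'
def handle(f,x,y,r=28):
    P,d=cloud(f); s=(d>0)&(P[...,2]>113)&(P[...,2]<125)&(abs(P[...,0]-x)<r)&(abs(P[...,1]-y)<r);Q=P[s]
    print('handle',len(Q),Q.min(0).round(1),Q.max(0).round(1),cv2.minAreaRect(Q[:,:2].astype(np.float32)))
E
python3 -c "
from h import *
st()
snap('wrist','w28');crop('w28',0,0,512,384,1.56,'w28x');handle('w28',392,278)
"
```

```text
t 39.95 tcp [377.8 260.5 227.3] [-177.2    0.4   87.9] F [-0.1  0.  -1.1] gap 42.7 q [ 27.4 -12.2 104.9   1.   90.  -60.6]
handle 404 [379.1 268.4 113.2] [402.2 284.4 121. ] ((390.6630554199219, 276.3038635253906), (23.07798957824707, 15.991135597229004), 1.8078093528747559)
```

View pics/w28x.png

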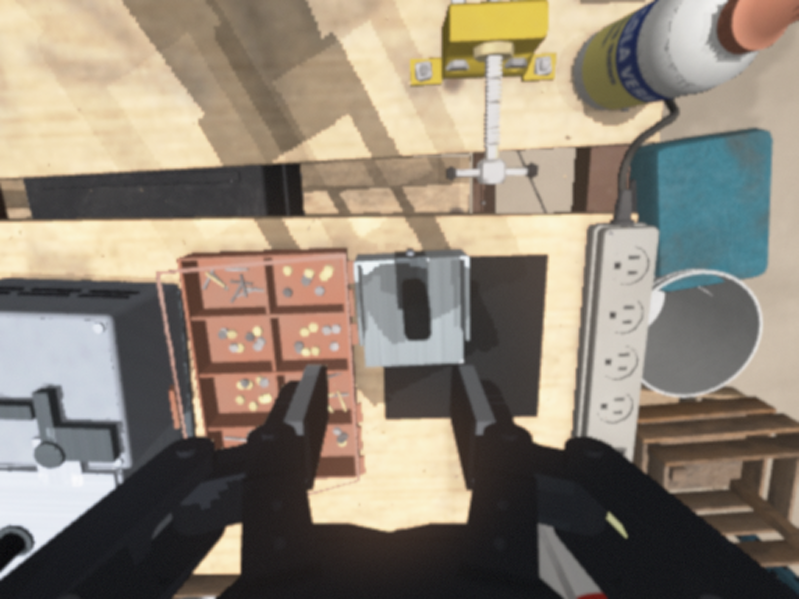

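```bash
python3 -c "
from h import *
plan([390.7,276.3,150],[180,0,91],n=4)
"
```

```text
4 rows off [[4.2, 4.0, 19.1], [4.2, 3.8, 19.2], [4.1, 3.7, 19.2], [4.0, 3.5, 19.3]]
rot each [-0.7, 0.08, -0.77]
```

Request:
jog_arm:
  offset:
    - [4,4,18]
    - [4,4,19]
    - [4,3.5,19]
    - [3,3,10]
    - [0,0,0]
    - [0,0,0]
  delta_rot:
    - [-0.7,0.1,-0.8]
    - [-0.7,0.1,-0.8]
    - [-0.7,0.1,-0.8]
    - [-0.7,0.1,-0.7]
    - [0,0,0]
    - [0,0,0]
  jaw: [50,50,50,50,50,50]

```text
time: 40.6
tool_pos: [391.9, 270.1, 157.1]
tcp_rot: [180.0, 0.0, 90.2]
ft_force: [-0.5, 0.1, -0.8]
finger_gap: 42.6
```

```bash
python3 -c "
from h import *
st()
snap('wrist','w29');handle('w29',391,276,22)
plan([390.7,276.3,78],[180,0,91],n=4)
"
```

```text
t 40.6 tcp [391.9 270.1 157.1] [180.    0.   90.2] F [-0.5  0.1 -0.8] gap 42.6 q [ 28.4  -9.4 109.7  -0.   79.6 -61.7]
handle 739 [378.8 268.5 113.2] [402.5 283.9 121.1] ((390.7028503417969, 275.99139404296875), (23.71440315246582, 15.383910179138184), 1.335347056388855)
4 rows off [[1.6, -0.3, 19.8], [1.6, -0.3, 19.8], [1.6, -0.3, 19.8], [1.6, -0.3, 19.8]]
rot each [0.01, 0.01, -0.2]
```

Request:
jog_arm:
  offset:
    - [2,0,10]
    - [2,0,14]
    - [2,0,14]
    - [0,0,14]
    - [0,0,10]
    - [0,0,0]
  delta_rot:
    - [0,0,-0.4]
    - [0,0,-0.4]
    - [0,0,0]
    - [0,0,0]
    - [0,0,0]
    - [0,0,0]
  jaw: [50,50,50,50,50,50]
  newtons: 90

```text
time: 41.25
tool_pos: [392.6, 276.5, 90.9]
tcp_rot: [179.9, -0.0, 90.9]
ft_force: [0.3, -1.2, 0.1]
finger_gap: 43.0
```

```bash
python3 -c "
from h import *
st()
snap('wrist','w30');crop('w30',100,100,412,384,2,'w30x')
plan([390.7,276.1,78],[180,0,91],n=2)
"
```

```text
t 41.25 tcp [392.6 276.5  90.9] [179.9  -0.   90.9] F [ 0.3 -1.2  0.1] gap 43.0 q [ 29.1  -4.7 112.8  -0.   71.8 -61.9]
2 rows off [[-0.3, -1.1, 6.8], [-0.3, -1.1, 6.8]]
rot each [0.06, -0.02, -0.03]
```

View pics/w30x.png

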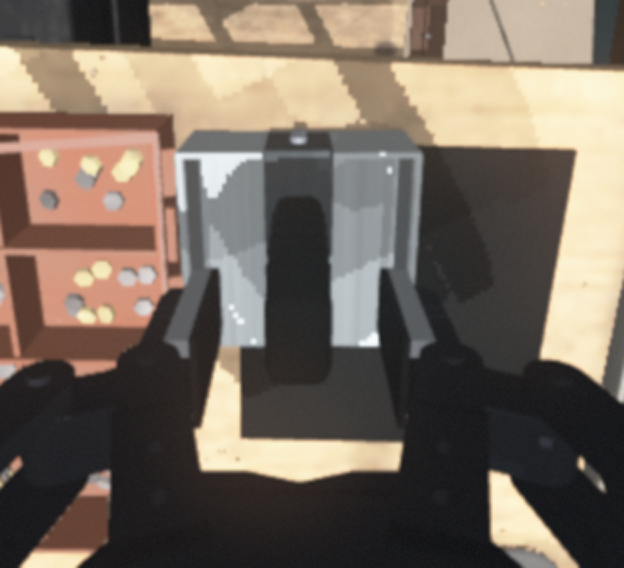

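Centred. Go down, grip, and lift slightly.

Request:
jog_arm:
  offset:
    - [0,-1,7]
    - [0,-1,7]
    - [0,0,0]
    - [0,0,0]
    - [0,0,0]
    - [0,0,0]
    - [0,0,-12]
    - [0,0,-12]
    - [0,0,0]
  delta_rot:
    - [0,0,0]
    - [0,0,0]
    - [0,0,0]
    - [0,0,0]
    - [0,0,0]
    - [0,0,0]
    - [0,0,0]
    - [0,0,0]
    - [0,0,0]
  jaw: [50,50,5,5,5,5,5,5,5]

```text
time: 42.2
tool_pos: [391.3, 277.0, 103.9]
tcp_rot: [179.8, -0.1, 90.9]
ft_force: [0.9, 1.2, -2.4]
finger_gap: 14.9
```

```bash
python3 -c "
from h import *
st()
snap('wrist','w31');crop('w31',100,100,412,384,2,'w31x')
"
```

```text
t 42.2 tcp [391.3 277.  103.9] [ 1.798e+02 -1.000e-01  9.090e+01] F [ 0.9  1.2 -2.4] gap 14.9 q [ 29.2  -5.9 112.4  -0.   73.2 -61.7]
```

View pics/w31x.png

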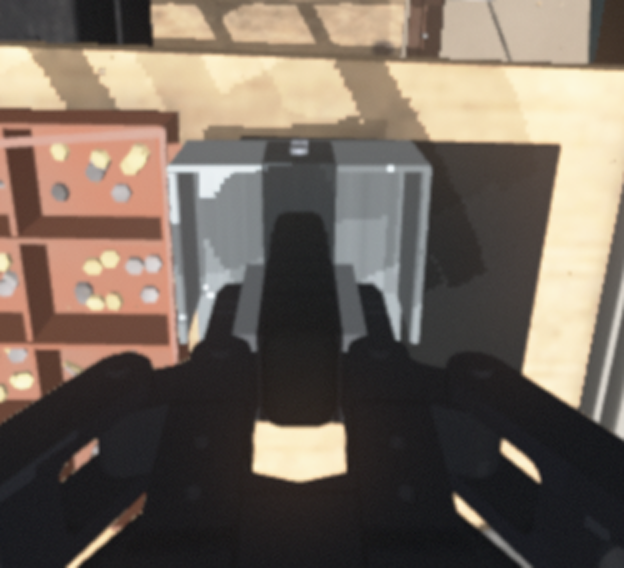

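Request:
jog_arm:
  offset:
    - [8,5,-1]
    - [12,8,-1]
    - [12,8,0]
    - [8,6,0]
    - [2,1,0]
    - [0,0,0]
  delta_rot:
    - [0,0,0]
    - [0,0,0]
    - [0,0,0]
    - [0,0,0]
    - [0,0,0]
    - [0,0,0]
  jaw: [5,5,5,5,5,5]

```text
time: 42.85
tool_pos: [420.1, 322.5, 105.0]
tcp_rot: [179.8, -0.1, 90.9]
ft_force: [-0.0, -0.4, -2.3]
finger_gap: 15.1
```

```bash
python3 -c "
from h import *
st()
plan([421,320.5,82],[180,0,90.9],n=4)
"
```

```text
t 42.85 tcp [420.1 322.5 105. ] [ 1.798e+02 -1.000e-01  9.090e+01] F [-0.  -0.4 -2.3] gap 15.1 q [ 32.    2.  104.6  -0.   73.2 -58.9]
4 rows off [[-0.5, 0.2, 5.7], [-0.5, 0.2, 5.7], [-0.5, 0.2, 5.7], [-0.5, 0.2, 5.7]]
rot each [0.05, -0.02, 0.0]
```

Request:
jog_arm:
  offset:
    - [0,0,5]
    - [0,0,6]
    - [0,0,5]
    - [0,0,4]
    - [0,0,1.5]
    - [0,0,1.5]
    - [0,0,0]
  delta_rot:
    - [0,0,0]
    - [0,0,0]
    - [0,0,0]
    - [0,0,0]
    - [0,0,0]
    - [0,0,0]
    - [0,0,0]
  jaw: [5,5,5,5,5,5,5]

```text
time: 43.55
tool_pos: [418.5, 320.6, 78.5]
tcp_rot: [180.0, 0.0, 90.9]
ft_force: [0.7, -0.4, -2.4]
finger_gap: 15.3
```

```bash
python3 -c "
from h import *
st()
"
```

```text
t 43.55 tcp [418.5 320.6  78.5] [180.    0.   90.9] F [ 0.7 -0.4 -2.4] gap 15.3 q [ 31.9   3.7 105.9  -0.   70.4 -58.9]
```

Request:
jog_arm:
  offset:
    - [0,0,1.5]
    - [0,0,1.5]
    - [0,0,1.5]
    - [0,0,0]
  delta_rot:
    - [0,0,0]
    - [0,0,0]
    - [0,0,0]
    - [0,0,0]
  jaw: [5,5,5,5]

```text
time: 43.95
tool_pos: [420.8, 322.0, 78.2]
tcp_rot: [179.7, -0.1, 90.9]
ft_force: [-0.7, -0.3, -2.1]
finger_gap: 15.2
```

```bash
python3 -c "
from h import *
st()
"
```

```text
t 43.95 tcp [420.8 322.   78.2] [ 1.797e+02 -1.000e-01  9.090e+01] F [-0.7 -0.3 -2.1] gap 15.2 q [ 3.190e+01  3.800e+00  1.058e+02 -1.000e-01  7.010e+01 -5.890e+01]
```

Request:
jog_arm:
  offset:
    - [0,0,3]
    - [0,0,0]
  delta_rot:
    - [0,0,0]
    - [0,0,0]
  jaw: [5,5]

```text
time: 44.15
tool_pos: [422.4, 323.0, 78.4]
tcp_rot: [179.5, -0.2, 90.9]
ft_force: [-0.5, -0.7, -1.8]
finger_gap: 15.0
```

```bash
python3 -c "
from h import *
st()
snap('wrist','w32');snap('scene','s32');crop('s32',120,250,280,370,4.5,'s32x')
"
```

```text
t 44.15 tcp [422.4 323.   78.4] [179.5  -0.2  90.9] F [-0.5 -0.7 -1.8] gap 15.0 q [ 3.190e+01  3.900e+00  1.057e+02 -1.000e-01  6.990e+01 -5.890e+01]
```

View pics/s32x.png

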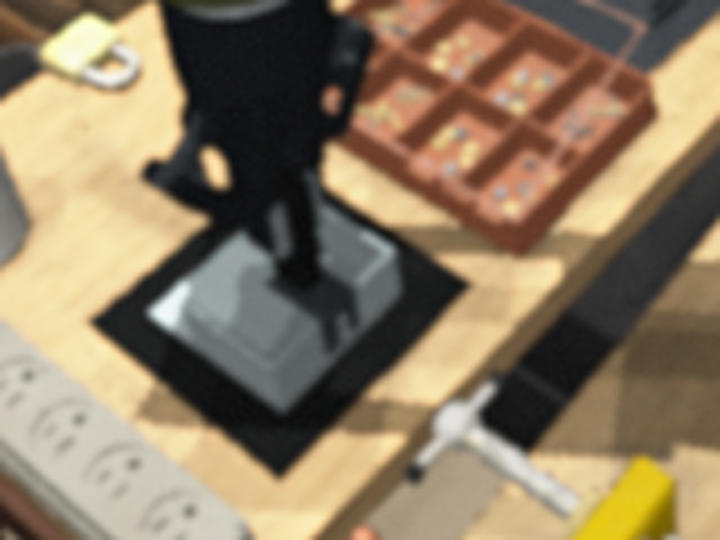

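Request:
jog_arm:
  offset:
    - [0,0,0]
    - [0,0,0]
    - [0,0,0]
    - [0,0,-15]
    - [0,0,-35]
    - [0,0,-45]
    - [0,0,-30]
    - [0,0,0]
  delta_rot:
    - [0,0,0]
    - [0,0,0]
    - [0,0,0]
    - [0,0,0]
    - [0,0,0]
    - [0,0,0]
    - [0,0,0]
    - [0,0,0]
  jaw: [25,40,50,50,50,50,50,50]

```text
time: 45.05
tool_pos: [420.0, 321.6, 209.6]
tcp_rot: [179.6, -0.2, 90.9]
ft_force: [0.2, -0.5, -0.6]
finger_gap: 42.5
```

```bash
python3 -c "
from h import *
st()
snap('wrist','w33');crop('w33',0,0,512,384,1.56,'w33x');handle('w33',421,321,28)
"
```

```text
t 45.05 tcp [420.  321.6 209.6] [179.6  -0.2  90.9] F [ 0.2 -0.5 -0.6] gap 42.5 q [ 31.9  -3.3  98.6  -0.1  84.3 -58.9]
handle 467 [409.6 315.6 113.3] [432.6 330.5 121.4] ((421.14300537109375, 323.00701904296875), (23.007429122924805, 14.774218559265137), 0.39783185720443726)
```

View pics/w33x.png

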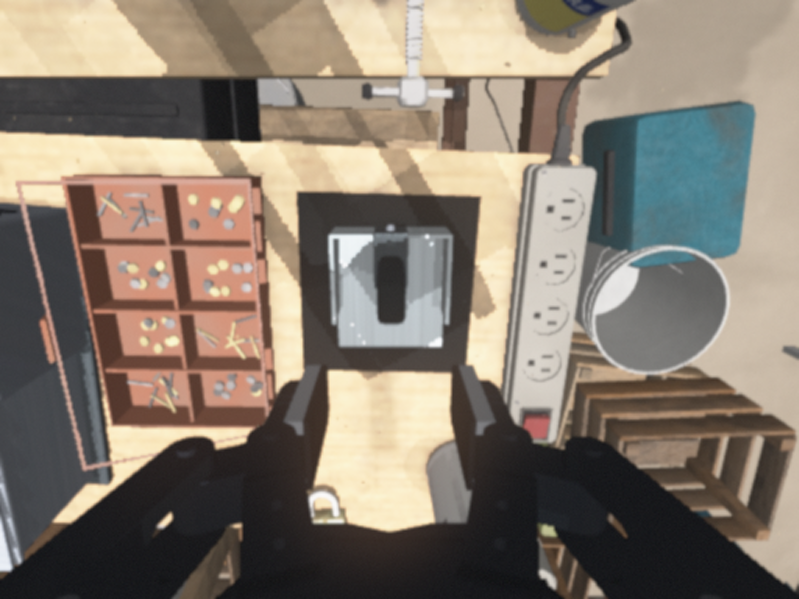

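Request:
jog_arm:
  offset:
    - [0,0,-40]
    - [0,0,-40]
    - [0,0,-20]
    - [0,0,0]
    - [0,0,0]
    - [0,0,0]
    - [0,0,0]
    - [0,0,0]
    - [0,0,0]
    - [0,0,0]
  delta_rot:
    - [0,0,0]
    - [0,0,0]
    - [0,0,0]
    - [0,0,0]
    - [0,0,0]
    - [0,0,0]
    - [0,0,0]
    - [0,0,0]
    - [0,0,0]
    - [0,0,0]
  jaw: [50,50,50,50,50,50,50,50,50,50]

```text
time: 46.1
tool_pos: [414.3, 318.2, 299.3]
tcp_rot: [-179.4, 0.5, 90.9]
ft_force: [-0.2, 0.3, 0.5]
finger_gap: 42.8
```

```bash
python3 -c "
from h import *
st()
snap('wrist','w34');handle('w34',421,321,28)
snap('top','t34');crop('t34',100,130,360,270,3,'t34x');snap('scene','s34');crop('s34',0,0,512,384,1.56,'s34x')
p,d,m=load('t34');f=lambda u,v,z: atz(m,100+u/3,130+v/3,z).round(1)
"
```

```text
t 46.1 tcp [414.3 318.2 299.3] [-179.4    0.5   90.9] F [-0.2  0.3  0.5] gap 42.8 q [ 31.9  -4.9  90.8  -0.1  94.9 -58.9]
handle 270 [409.9 315.2 113.6] [433.2 330.7 121.9] ((421.4803161621094, 322.8236389160156), (23.23215675354004, 15.312742233276367), 1.4936213493347168)
```

View pics/t34x.png

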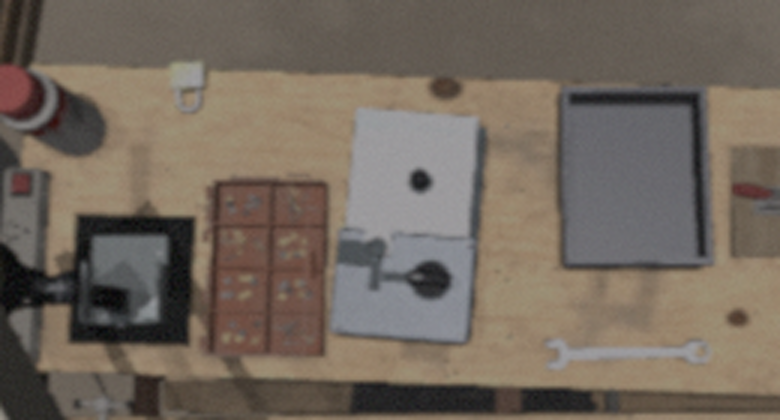

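View pics/s34x.png

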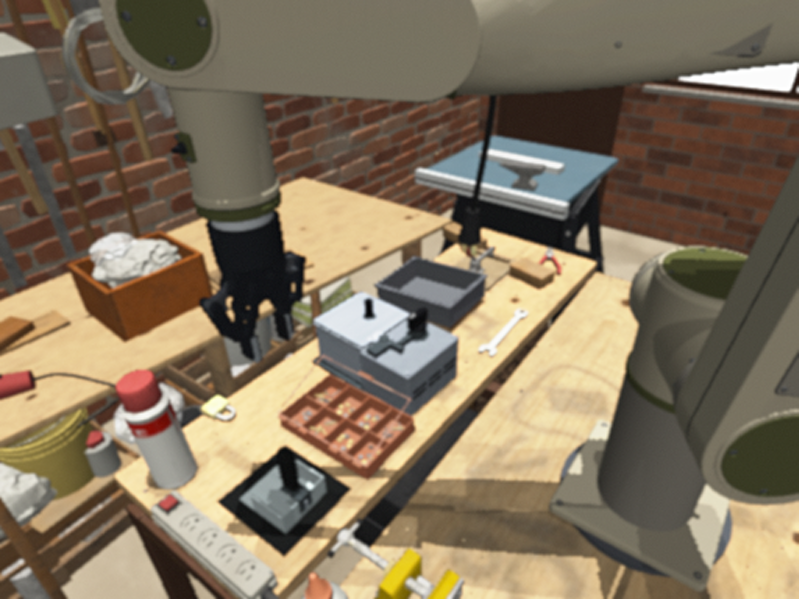

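The top view shows the cover and knob back at their starting positions, the scoop centred on the mat and the tote empty. The bystanders have not moved, so I'm handing in.

```bash
python3 -c "
from h import *
print(r.hand_in())"
```

```text
the job is handed in; nothing more can be done
None
```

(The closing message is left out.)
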